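# Load and photograph the culture dishes

### The job

Load every culture dish from the white rack into a pocket of the imager's pulled-out tray, each lying flat with its lid down and its base (the face with the amber medium) up; then push the tray fully shut and lock it by pushing the stud with the T-shaped grip in and turning it a quarter turn clockwise to its stop. Only when it is locked take the picture: press the two-stage shutter button on the hood to its halfway stop, hold it there for about a second, then press it fully down and let it come back up. Afterwards push in and turn the stud back to unlock the shut tray and pull the tray right out again with the dishes lying in it as loaded; do not tip over or shove away the jar, the bottle, the blue carton or the pipette.

Things in the scene. Friction and masses are not known exactly. Their poses are not given: they have to be found in the camera images.
- dish_a: closed square culture dish, 52 x 52 x 16 mm, about 45 g. Origin at its middle; x, y along its sides; z out of the base face (amber medium in a thin white rim); the plain white lid face is at -z. Starts on edge in a rack groove, z level, pointing either way along the rack; wanted: z up. Two or three of the four dishes are present.
- dish_b: closed square culture dish, 52 x 52 x 16 mm, about 45 g. Origin at its middle; x, y along its sides; z out of the base face (amber medium in a thin white rim); the plain white lid face is at -z. Starts on edge in a rack groove, z level, pointing either way along the rack; wanted: z up. Two or three of the four dishes are present.
- dish_c: closed square culture dish, 52 x 52 x 16 mm, about 45 g. Origin at its middle; x, y along its sides; z out of the base face (amber medium in a thin white rim); the plain white lid face is at -z. Starts on edge in a rack groove, z level, pointing either way along the rack; wanted: z up. Two or three of the four dishes are present.
- dish_d: closed square culture dish, 52 x 52 x 16 mm, about 45 g. Origin at its middle; x, y along its sides; z out of the base face (amber medium in a thin white rim); the plain white lid face is at -z. Starts on edge in a rack groove, z level, pointing either way along the rack; wanted: z up. Two or three of the four dishes are present.
- rack: low white rack, 75 x 250 mm, fixed; origin under its middle on the bench, y along its length. Base 6 mm thick; four 19 mm wide grooves running along x, at y = -90, -30, 30, 90 mm, each between two 36 mm long ridges up to 16 mm above the bench. A dish in a groove has its middle 32 mm above the bench.
- imager: low white imager, fixed; origin on the bench under the middle of the hood's front face, x into the hood (away from the robot), y left. Hood: x 0 to 200, y -135 to 135, z 50 to 100 mm, a camera drum on top (radius 42, at x 135, y 30, up to z 197); the tray runs in below it. Runner plate out to x -215. Lock ear: 44 mm square block, 32 mm high, at x -83, y -155.
- tray (a joint): how far the tray is pulled out towards -x of the imager, m: 0 fully shut, up to 0.145; slides stiffly (about 8 N), stays where left. Tray: aluminium, 240 mm wide (y), 145 mm deep, top 19 mm above the bench, with a row of three square pockets.
- pocket0 (a point): middle of the floor of a tray pocket, 14 mm above the bench, axes as the imager's; moves with the tray. Pocket 60 mm square, 5 mm deep with 2 mm chamfers, 75 mm from the next along y (pocket0 at +y). A seated dish has its middle 8 mm above this point. The tray's front edge is 110 mm from here towards -x.
- pocket1 (a point): middle of the floor of a tray pocket, 14 mm above the bench, axes as the imager's; moves with the tray. Pocket 60 mm square, 5 mm deep with 2 mm chamfers, 75 mm from the next along y (pocket0 at +y). A seated dish has its middle 8 mm above this point. The tray's front edge is 110 mm from here towards -x.
- pocket2 (a point): middle of the floor of a tray pocket, 14 mm above the bench, axes as the imager's; moves with the tray. Pocket 60 mm square, 5 mm deep with 2 mm chamfers, 75 mm from the next along y (pocket0 at +y). A seated dish has its middle 8 mm above this point. The tray's front edge is 110 mm from here towards -x.
- tray_tab (a point): the tray's steel pull tab, upright at the middle of its front edge: 8 mm thick (x), 60 mm wide (y), rising from the tray top (19 mm) to 44 mm above the bench; this point is the middle of its top. Axes as the imager's; push it along +x to shut the tray.
- stud_grip (a point): steel T grip of the cam stud: upright bar 40 mm long (x of this point), 12 mm thick (y), from 48 to 76 mm above the bench when out; this point is on the stud's axis, at 68 mm. Unlocked, the bar lies along the imager's x and a cam arm under it (58 mm long, top at 46 mm) points to -x; locked, it stands in front of the tray's lug and holds the tray.
- stud (a joint): how far the stud is pushed in (down), m: 0 out, 0.007 fully in; a spring of 3 to 7 N pushes it out. It can turn (either way) only while in by more than about 5 mm; turned, it is caught and stays about 4.5 mm in when let go; turned back to 0 it springs out.
- stud_turn (a joint): turn of the stud, rad, clockwise seen from above: 0 unlocked, 1.571 locked, at its stop; turns easily while pushed in
- shutter_top (a point): middle of the top of the shutter button, a plain steel cap of 13 mm radius in a black round bezel (radius 22 mm) on the hood's top near its front right corner, 124 mm above the bench when up; the bezel's top is at 112 mm. z up.
- shutter (a joint): how far the shutter button is pressed, m: 0 up, 0.004 the halfway stop, 0.008 fully down. It springs back. 1 to 2.5 N to reach the halfway stop, where about 6 N more is needed before it moves on; about 12 N to hold it fully down.
- jar: white jar with red cap, radius 26, 70 mm high, loose bystander; origin under its middle
- reagent: white bottle, radius 34, 150 mm high, loose bystander; origin under its middle
- carton: blue carton, 60 x 90 x 70 mm, loose bystander; origin under its middle
- pipette: pipette lying on the bench along its x, 230 mm long, 30 mm high at most, loose bystander
Mind the look-alikes: they are no part of the job. What is shaped like the dish_b but red or turquoise is not meant. Leave any pink look-alike of the dish_a alone.

How it is judged:
By the outcome, as a careful person would: the job done as asked, in the order asked, and still so for the second after the job is handed in, with the robot touching nothing.
Of dish_a, dish_b, dish_c, dish_d only 2 to 3 are there at a start; the rules pass over those that are not, and their reading is None.
At some moment in a run one of dish_a, dish_b, dish_c, dish_d may be knocked a few centimetres aside while the robot is not near it.
Once in a run the grip may slacken for a moment while it holds something.
It also fails if it takes over 210 s, if anything falls off the work surface, if the arm or the gripper's body presses on something with over 40 N, if the wrist force passes 120 N, or if a joint passes its speed limit or range.

### The arm

A 7-joint arm with a two-finger parallel gripper is mounted at the origin on the work surface. World frame = base frame: x ahead of the robot, y to its left, z up, the work surface at z = 0. Lengths are in m, angles in rad, forces in N, time in s.
With the tool pointing down it reaches from about 0.4 to 0.875 m from the base axis. Payload 4.4 kg.
Tool frame: the origin (TCP) lies between the finger pads; the fingertips stand 25 mm ahead of it and the grasp point (between the pads) lies 6 mm ahead of it; z points along the fingers, y is the line along which they close (so a half turn about z gives the same grasp; the last joint's range is limited). The gripper opens to 85 mm and grips with 20 to 120 N. Pads are 22 mm wide; open, the fingers measure 114 mm over their backs; the gripper's body (76 mm by 85 mm) begins 54 mm behind the grasp point. The pads swing forward as they close: fully open they stand 13 mm farther back than shut.
Start: joints at [-1.378, 0.628, 0.038, 1.517, -0.027, 0.996, -0.02], TCP at [0.166, 0.628, 0.256] pointing down, gripper open.
Joint ranges: [-3.06, 3.06], [-0.37, 2.12], [-1.25, 1.32], [0.18, 2.47], [-1.1, 4.24], [0.23, 1.98], [-2.94, 2.94]. Speed limits (rad/s): [2.57, 2.57, 3.14, 3.14, 3.14, 3.14, 3.14].

### API

Orientations are given as a unit quaternion [w, x, y, z].
In Python, from cell import telemetry, grab_frame, workorder gives the robot as it stands.
- The arm moves only by the tool servo_tool, never from a script. Its argument "commands" is a list of rows, each an object of numbers: "ax", "ay", "az": the turn, a rotation vector about the tool's x, y, z in degrees; "dx", "dy", "dz": the shift along the tool's x, y, z in cm; "claw": the opening, from -1 (shut) to 1 (fully open). A call has 1 to 10 rows; each row shifts and turns the commanded pose from where the row before left it, along the tool's axes as they then stand; what a row does not reach is not made up. A row lasts 1/10 s, in which the tool goes at most 50 mm and 8.59 degrees, less where a joint would pass 70% of its speed; a pose out of reach is approached as far as the arm can. A call with a gripper value outside its range is refused whole. The fingers move at their own pace and stop on an object; "force" is the grip in N (left out, the last holds). Time passes only in rows, so rows that do not move let the fingers close. It gives the time, the measured TCP pose, the force, the opening and the grip force at its end, in the units of the state.
- telemetry.state(): the state, without advancing time (a new reading comes with each control period).
- grab_frame(name): name is "scene" or "side" or "wrist"; returns a dict with "img" (400x640x3 uint8, red, green, blue), "fov_y" (degrees; the focal length in pixels is half the picture's height over the tangent of half this angle, whatever the lens; pixels are square), "cx", "cy" (the principal point, pixels), "eye" and "rotation" of the camera in the world; the wrist camera has in their place "T_tool_cam" (4x4, takes a point from camera to tool coordinates, whose origin is the TCP and whose axes are the flange's). Camera axes: x right, y down, z forward; pixel columns grow to the right and rows downward; lengths in m; the calibration is good to about 2 mm. A picture is of the moment at which its call begins: read the wrist's pose just before it. There is no depth.
- workorder.hand_in(): hands the job in; it is judged then, once.
The state is a dict: "t": time; "q": joint angles; "joint_vel": joint speeds; "joint_torque": joint torques, N m; "position": TCP position; "tcp_rot": TCP orientation; "ft_force": force on the tool from outside, world axes, zero at the start; "torque": the same for the moment, N m; "finger_gap": finger opening in m; "gripper_force": force on a finger pad.
Only numpy, scipy, OpenCV 4.12 (cv2) and the standard library are available. Lean on these libraries where they do the work, as an engineer would, in place of code of your own. Each camera call takes 0.05 s, during which the arm holds its last target. There are 200 camera calls.

## Working session

There is one attempt and no reset: what is moved stays moved. The work goes in short steps, Python scripts to look and compute and a tool call to move; the robot and the scene stay as the last step left them, time stands still between calls to the robot, and variables do not carry over. Pictures are saved under pics/ and viewed, at most 14 in all, crops included, and the job is handed in when it is done.

Besides the shell and the picture viewer there is one more tool, called after "Call:" by a JSON object that holds its "name" and its "arguments". servo_tool: Moves the arm, as the interface text tells. Its arguments: {"type":"object","properties":{"commands":{"type":"array","items":{"type":"object","properties":{"ax":{"type":"number"},"ay":{"type":"number"},"az":{"type":"number"},"dx":{"type":"number"},"dy":{"type":"number"},"dz":{"type":"number"},"claw":{"type":"number"}}}},"force":{"type":"number"}},"required":["commands"]}

```bash
ls; mkdir -p pics
cat > h.py <<'E'
import numpy as np, cv2
from scipy.spatial.transform import Rotation as R
from cell import telemetry, grab_frame, workorder
def st():
    s=telemetry.state(); return s
def rot(q): return R.from_quat([q[1],q[2],q[3],q[0]]).as_matrix()
def grab(n):
    s=st(); f=grab_frame(n)
    if n=="wrist":
        T=np.eye(4);T[:3,:3]=rot(s["tcp_rot"]);T[:3,3]=s["position"];W=T@np.array(f["T_tool_cam"])
        f["eye"]=W[:3,3];f["rotation"]=W[:3,:3]
    f["eye"]=np.array(f["eye"]);f["rotation"]=np.array(f["rotation"])
    f["f"]=200/np.tan(np.radians(f["fov_y"])/2)
    return f
def save(f,n): cv2.imwrite("pics/"+n,f["img"][:,:,::-1])
def ray(f,u,v,z):
    d=f["rotation"]@np.array([(u-f["cx"])/f["f"],(v-f["cy"])/f["f"],1]); e=f["eye"]
    return e+d*(z-e[2])/d[2]
def proj(f,p):
    c=f["rotation"].T@(np.array(p)-f["eye"]); return f["f"]*c[:2]/c[2]+[f["cx"],f["cy"]]
E
python3 - <<'E'
from h import *
import pickle
for n in("scene","side","wrist"):
    f=grab(n);save(f,n+"0.png");pickle.dump(f,open(n+"0.pkl","wb"));print(n,f["eye"].round(3),f["rotation"].round(3).tolist(),f["fov_y"],f["cx"],f["cy"])
print(st())
E
```

```text
pics
scene [ 1.071 -1.014  0.759] [-0.462, 0.851, 0.224, -0.112] 50.71892359408966 324.7597931379194 197.59979841087437
side [ 0.438 -0.868  0.901] [-0.373, 0.923, -0.091, 0.03] 49.90731636869479 322.359438041935 196.8766046273918
wrist [0.095 0.646 0.374] [[0.256, 0.925, 0.279], [0.967, -0.244, -0.077], [-0.003, 0.29, -0.957]] 60.83819421246001 311.4431882670247 195.4293534429072
{'t': 0.15, 'q': array([-1.37776585,  0.62917342,  0.03841886,  1.5180941 , -0.02700353,
        0.99629951, -0.01999665]), 'joint_vel': array([-0.00025496, -0.0025825 , -0.00021783, -0.00472929,  0.00145265,
        0.00053804, -0.00029792]), 'joint_torque': array([ 2.06608980e-03, -5.63799942e+01,  1.22768931e+00, -1.93648392e+01,
        1.10770352e-02,  7.38051283e-03,  7.96225891e-06]), 'position': array([0.16621047, 0.62795689, 0.25558814]), 'tcp_rot': array([-1.00108603e-04,  1.29041211e-01,  9.91638964e-01, -7.22002300e-04]), 'ft_force': array([ 0.19400494, -0.11114529, -0.48690585]), 'torque': array([-0.02163935, -0.0095435 ,  0.01214411]), 'gripper_force': 0.0, 'finger_gap': 0.08529975681724994}
```

```bash
sed -i 's/f\["rotation"\]=np.array(f\["rotation"\])/f["rotation"]=np.array(f["rotation"]); f["rotation"]=rot(f["rotation"]) if f["rotation"].size==4 else f["rotation"]/' h.py
python3 -c "
import cell;print([k for k in __import__('pickle').load(open('scene0.pkl','rb'))])"
```

```text
['img', 'fov_y', 'cx', 'cy', 'eye', 'rotation', 'f']
```

View pics/scene0.png

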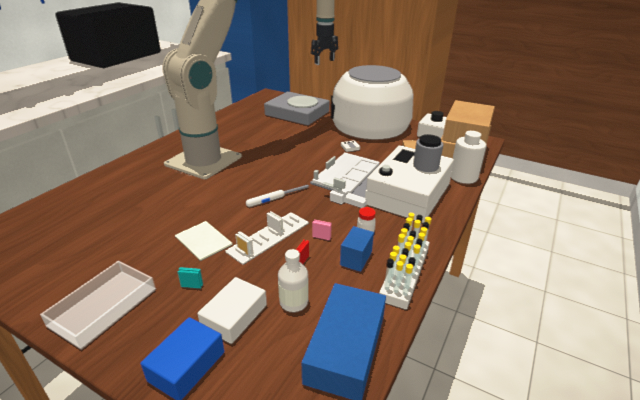

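View pics/side0.png

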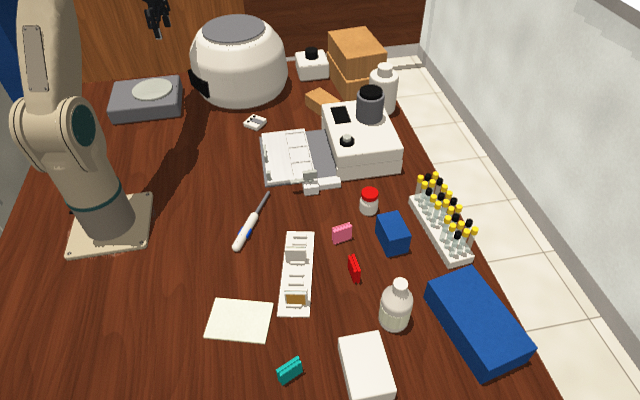

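Side view: rack at (296,275) with two white/amber dishes: an amber base seen at (295,298) and a dish at (296,255). Look-alikes red (354,268), pink (342,233) and turquoise (289,370) lie off the rack, so they are not meant. Confirming in an enlarged crop.

Run:
```python
import cv2,numpy as np
s=cv2.imread("pics/side0.png");c=cv2.imread("pics/scene0.png")
a=cv2.resize(s[225:325,265:325],None,fx=4.5,fy=4.5,interpolation=2)  #450x270
b=cv2.resize(s[115:205,250:410],None,fx=3.3,fy=3.3,interpolation=2)
d=cv2.resize(c[205:265,220:320],None,fx=3,fy=3,interpolation=2)
o=np.zeros((600,800,3),np.uint8);o[:450,:270]=a;o[:297,270:798]=b;o[300:480,270:570]=d
cv2.imwrite("pics/crop1.png",o)
```

```text
(no output)
```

View pics/crop1.png

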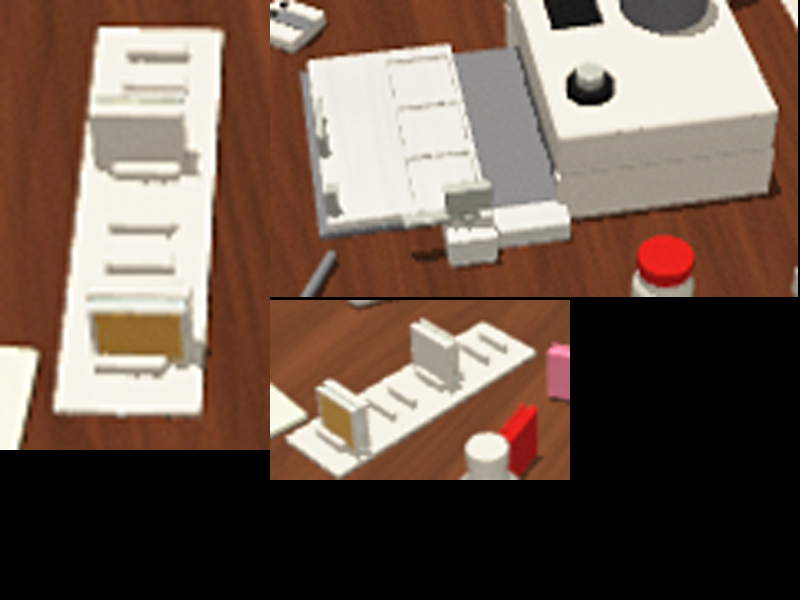

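Run:
```python
from h import *
import pickle
f=pickle.load(open("side0.pkl","rb"))
f["rotation"]=rot(np.array(f["rotation"])) if np.array(f["rotation"]).size==4 else f["rotation"]
A=lambda u,v,z:ray(f,265+u/4.5,225+v/4.5,z)
B=lambda u,v,z:ray(f,250+(u-270)/3.3,115+v/3.3,z)
c=[A(98,28,.006),A(222,30,.006),A(202,412,.006),A(56,410,.006)]
for p in c:print("rack",p.round(3))
for i in range(4):print(np.linalg.norm(c[i]-c[(i+1)%4]).round(4))
print("mid",np.mean(c,0).round(4), "ang",np.degrees(np.arctan2(*(c[0]+c[1]-c[2]-c[3])[[1,0]])))
for n,u,v,z in [("trayFL",308,60,.019),("trayFR",325,222,.019),("trayBL",450,45,.019),("hoodFR",562,135,.1),("hoodBR",775,108,.1),("shut",590,72,.124),("stud",468,190,.072),("tab",320,105,.044),("hoodFL",505,0,.1)]:print(n,B(u,v,z).round(4))
c=pickle.load(open("scene0.pkl","rb"));c["rotation"]=rot(c["rotation"])if np.array(c["rotation"]).size==4 else c["rotation"]
C=lambda u,v,z:ray(c,220+(u-270)/3,205+(v-300)/3,z)
print("scene rack",C(288,438,.006),C(338,474,.006),C(484,322,.006),C(536,352,.006))
# bystanders
for n,u,v,z in [("jar",369,193,.07),("pipL",240,245,.01),("pipR",267,195,.01),("carton",390,222,.07),("bottle",399,285,.15)]:print(n,ray(f,u,v,z).round(3))
```

```text
rack [ 0.472 -0.125  0.006]
rack [ 0.544 -0.141  0.006]
rack [ 0.49  -0.385  0.006]
rack [ 0.418 -0.369  0.006]
0.0742
0.2496
0.0742
0.2503
mid [ 0.481  -0.2549  0.006 ] ang 77.49267492628817
trayFL [0.4449 0.3007 0.019 ]
trayFR [0.4379 0.0618 0.019 ]
trayBL [0.5895 0.2956 0.019 ]
hoodFR [0.6497 0.0427 0.1   ]
hoodBR [0.8406 0.0399 0.1   ]
shut [0.6856 0.0931 0.124 ]
stud [0.5626 0.0204 0.072 ]
tab [0.4494 0.1958 0.044 ]
hoodFL [0.6388 0.2478 0.1   ]
scene rack [ 0.42124531 -0.36946531  0.006     ] [ 0.49027546 -0.38499321  0.006     ] [ 0.47517783 -0.12701025  0.006     ] [ 0.54783388 -0.14438101  0.006     ]
jar [ 0.705 -0.09   0.07 ]
pipL [ 0.346 -0.15   0.01 ]
pipR [0.434 0.018 0.01 ]
carton [ 0.73 -0.2   0.07]
bottle [ 0.67  -0.429  0.15 ]
```

The crop confirms the two dishes are white with amber faces, standing in the rack's grooves at y=-90 (amber towards -y) and y=+30 (amber towards +y). The stud bar lies along the imager's x, so it is unlocked. I'll move over the imager for a close look.

```bash
cat >> h.py <<'E'
def toolR(zdir,ydir):
    z=np.array(zdir,float);z/=np.linalg.norm(z);y=np.array(ydir,float);y-=z*(y@z);y/=np.linalg.norm(y)
    return np.column_stack([np.cross(y,z),y,z])
def plan(p=None,Rt=None,p0=None,R0=None):
    "shift (cm, tool axes now), then turn (deg) about TCP"
    s=st();R0=rot(s["tcp_rot"]) if R0 is None else R0;p0=np.array(s["position"]) if p0 is None else np.array(p0)
    p=p0 if p is None else np.array(p)
    rv=np.zeros(3) if Rt is None else np.degrees(R.from_matrix(R0.T@Rt).as_rotvec())
    print("shift cm",(R0.T@(p-p0)*100).round(2),"|turn deg",rv.round(1),np.linalg.norm(rv).round(1))
IM=np.array([.654,.178]);yaw=np.radians(-1.4)
def im(x,y,z): c,s=np.cos(yaw),np.sin(yaw); return np.array([IM[0]+c*x-s*y,IM[1]+s*x+c*y,z])
XI=np.array([np.cos(yaw),np.sin(yaw),0]);YI=np.array([-np.sin(yaw),np.cos(yaw),0])
E
python3 - <<'E'
from h import *
plan([.46,.13,.36],toolR([0,0,-1],YI))
E
```

```text
shift cm [-41.14 -40.63 -10.38] |turn deg [ -0.1  -0.  -13.4] 13.4
```

Call:
{"name": "servo_tool", "arguments": {"commands": [{"dx":-2.5,"dy":-2.5,"dz":-2,"claw":1},{"dx":-2.8,"dy":-2.8,"dz":-2},{"dx":-3.3,"dy":-3.3,"dz":-1.4},{"dx":-3.3,"dy":-3.3,"dz":-1},{"dx":-3.3,"dy":-3.3,"dz":-1},{"dx":-3.3,"dy":-3.3,"dz":-1},{"dx":-3.3,"dy":-3.3,"dz":-1},{"dx":-3.3,"dy":-3.3,"dz":-1},{"dx":-3.3,"dy":-3.3},{"dx":-3.3,"dy":-3.3}]}}

```text
invalid input at $.commands[0]: expected keys ax, ay, az, dx, dy, dz, claw
```

Call:
{"name": "servo_tool", "arguments": {"commands": [{"dx":-3.3,"dy":-3.2},{"dx":-3.3,"dy":-3.2},{"dx":-2.8,"dy":-2.7},{"az":-6.7},{"az":-6.7},{},{}]}}

```text
invalid input at $.commands[0]: expected keys ax, ay, az, dx, dy, dz, claw
```

Run:
```python
from h import *
s=st();print(s["t"],s["position"],s["q"].round(2))
f=grab("wrist");save(f,"w1.png");import pickle;pickle.dump(f,open("w1.pkl","wb"))
```

```text
0.15 [0.16621047 0.62795689 0.25558814] [-1.38  0.63  0.04  1.52 -0.03  1.   -0.02]
```

View pics/w1.png

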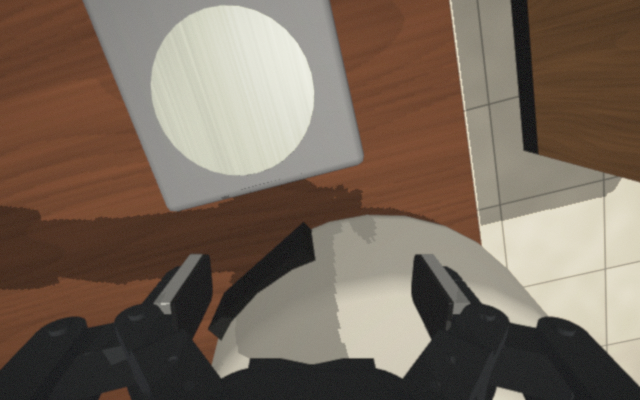

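The wrist view shows a round balance at (232,90) and a big white dome ahead at (360,300). I'll rise first, then cross.

Call:
{"name": "servo_tool", "arguments": {"commands": [{"dx":0,"dy":0,"dz":-4.5,"ax":0,"ay":0,"az":0,"claw":1},{"dx":0,"dy":-1,"dz":-4.5,"ax":0,"ay":0,"az":0,"claw":1},{"dx":0,"dy":-4,"dz":-2.5,"ax":0,"ay":0,"az":0,"claw":1},{"dx":-1,"dy":-4.5,"dz":0,"ax":0,"ay":0,"az":0,"claw":1},{"dx":-2,"dy":-4.5,"dz":0,"ax":0,"ay":0,"az":0,"claw":1},{"dx":-3,"dy":-4,"dz":0,"ax":0,"ay":0,"az":0,"claw":1},{"dx":-3.3,"dy":-3.6,"dz":0,"ax":0,"ay":0,"az":0,"claw":1},{"dx":-3.3,"dy":-3.6,"dz":0,"ax":0,"ay":0,"az":0,"claw":1},{"dx":-3.3,"dy":-3.5,"dz":0,"ax":0,"ay":0,"az":0,"claw":1},{"dx":-3.3,"dy":-3.5,"dz":0,"ax":0,"ay":0,"az":0,"claw":1}]}}

```text
t: 1.2
position: [0.27, 0.266, 0.3715]
tcp_rot: [0.0, 0.129, 0.992, 0.0]
ft_force: [0.9, 0.9, -0.3]
finger_gap: 0.0853
gripper_force: 0.0
```

Call:
{"name": "servo_tool", "arguments": {"commands": [{"dx":-4,"dy":-2.2,"dz":0,"ax":0,"ay":0,"az":0,"claw":1},{"dx":-4,"dy":-2.2,"dz":0,"ax":0,"ay":0,"az":0,"claw":1},{"dx":-4,"dy":-2.2,"dz":0,"ax":0,"ay":0,"az":0,"claw":1},{"dx":-4,"dy":-1,"dz":0,"ax":0,"ay":0,"az":0,"claw":1},{"dx":-4,"dy":-0.5,"dz":0,"ax":0,"ay":0,"az":0,"claw":1},{"dx":-2,"dy":0,"dz":0,"ax":0,"ay":0,"az":-6.7,"claw":1},{"dx":0,"dy":0,"dz":0,"ax":0,"ay":0,"az":-6.7,"claw":1},{"dx":0,"dy":0,"dz":0,"ax":0,"ay":0,"az":0,"claw":1},{"dx":0,"dy":0,"dz":0,"ax":0,"ay":0,"az":0,"claw":1}]}}

```text
t: 2.1
position: [0.461, 0.1334, 0.3712]
tcp_rot: [-0.0, 0.014, 1.0, 0.0]
ft_force: [1.0, 0.1, -1.1]
finger_gap: 0.0854
gripper_force: 0.0
```

Run:
```python
from h import *
s=st();print(s["t"],s["position"],s["q"].round(2))
f=grab("wrist");save(f,"w2.png");import pickle;pickle.dump(f,open("w2.pkl","wb"))
```

```text
2.1 [0.46104279 0.13335613 0.37115137] [-0.6   0.27  0.34  1.81 -0.1   1.08  1.32]
```

View pics/w2.png

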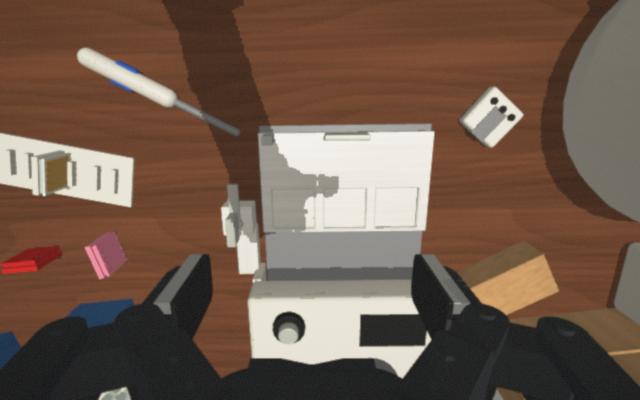

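View: tray at (347,180) with pockets at (294,209), (345,207), (396,206), tab (347,136), stud bar (233,215), shutter cap (289,329). The dish in the +30 groove shows amber on its +y side at (57,173).

Run:
```python
from h import *
import pickle
f=pickle.load(open("w2.pkl","rb"))
r=lambda n,u,v,z:print(n,ray(f,u,v,z).round(4))
for a in [("pocketL",294,209,.019),("pocketM",344.5,207.5,.019),("pocketR",396,206,.019),("trayFL",262,133,.019),("trayFR",434,131,.019),("trayBL",265,235,.019),("trayBR",427,230,.019),("tab",347,135.5,.044),("stud",233,215,.076),("studend",236,185,.076),("studend",230,246,.076),("shut",289,325,.124),("hoodFR",250,295,.1),("pock L far-left",272,190,.019),("pockR far right",418,228,.019)]:r(*a)
im2=f["img"].astype(int)
for n,x,y in [("pocket2",-.104,-.075),("tab",-.214,0),("stud",-.083,-.155)]:print(n,im(x,y,0).round(4))
```

```text
pocketL [0.5491 0.1043 0.019 ]
pocketM [0.5488 0.178  0.019 ]
pocketR [0.5485 0.2529 0.019 ]
trayFL [0.4381 0.0651 0.019 ]
trayFR [0.4418 0.3    0.019 ]
trayBL [0.589  0.0592 0.019 ]
trayBR [0.5874 0.3007 0.019 ]
tab [0.4416 0.1789 0.044 ]
stud [0.5355 0.0289 0.076 ]
studend [0.4957 0.0364 0.076 ]
studend [0.5791 0.0208 0.076 ]
shut [0.668  0.0982 0.124 ]
hoodFR [0.6387 0.0468 0.1   ]
pock L far-left [0.5194 0.0739 0.019 ]
pockR far right [0.5839 0.2871 0.019 ]
pocket2 [0.5482 0.1056 0.    ]
tab [0.4401 0.1832 0.    ]
stud [0.5672 0.0251 0.    ]
```

```bash
cat >> h.py <<'E'
IM=np.array([.654,.1785]);yaw=np.radians(-0.7)
XI=np.array([np.cos(yaw),np.sin(yaw),0]);YI=np.array([-np.sin(yaw),np.cos(yaw),0])
XR=np.array([.9763,-.2164,0]);YR=np.array([.2164,.9763,0]);RK=np.array([.481,-.2549,0])
b=np.radians(40);Z=np.array([0,0,1.])
GN,GU=.015,.005
def grasp(c,n,u,y,back=0.):
    z=-np.cos(b)*n-np.sin(b)*u; Rt=toolR(z,y); return c+GN*n+GU*u-(.006+back)*z,Rt
def pickN(back=0): return grasp(RK-.09*YR+.032*Z,-YR,Z,XR,back)
def pickF(back=0): return grasp(RK+.03*YR+.032*Z,YR,Z,XR,back)
E
python3 - <<'E'
from h import *
p,Rt=pickN(.08);pa=p+[0,0,.12]; print(p,pa)
Rd=toolR(-Z,XR)
plan(pa,Rd)
plan(pa,Rt,pa,Rd)
g,_=pickN(); plan(g,None,pa,Rt);plan(p,None,pa,Rt)
E
```

```text
[ 0.44402161 -0.42172997  0.09227973] [ 0.44402161 -0.42172997  0.21227973]
shift cm [  0.2  -55.55  15.89] |turn deg [ -0.  -0. 101.] 101.0
shift cm [0. 0. 0.] |turn deg [-0. 50.  0.] 50.0
shift cm [-9.19  0.   15.71] |turn deg [0. 0. 0.] 0.0
shift cm [-9.19 -0.    7.71] |turn deg [0. 0. 0.] 0.0
```

Call:
{"name": "servo_tool", "arguments": {"commands": [{"dx":0,"dy":-4.7,"dz":0,"ax":0,"ay":0,"az":0,"claw":1},{"dx":0,"dy":-4.7,"dz":0,"ax":0,"ay":0,"az":0,"claw":1},{"dx":0,"dy":-4.7,"dz":0,"ax":0,"ay":0,"az":0,"claw":1},{"dx":0,"dy":-4.7,"dz":0,"ax":0,"ay":0,"az":0,"claw":1},{"dx":0,"dy":-4.7,"dz":0,"ax":0,"ay":0,"az":0,"claw":1},{"dx":0,"dy":-4.7,"dz":0,"ax":0,"ay":0,"az":0,"claw":1},{"dx":0,"dy":-4.7,"dz":0,"ax":0,"ay":0,"az":0,"claw":1},{"dx":0,"dy":-4.7,"dz":0,"ax":0,"ay":0,"az":0,"claw":1},{"dx":0,"dy":-4.7,"dz":0,"ax":0,"ay":0,"az":0,"claw":1},{"dx":0,"dy":-4.7,"dz":0,"ax":0,"ay":0,"az":0,"claw":1}]}}

```text
t: 3.15
position: [0.4497, -0.3375, 0.3716]
tcp_rot: [0.0, 0.013, 1.0, 0.0]
ft_force: [0.8, 0.0, 0.3]
finger_gap: 0.0857
gripper_force: 0.0
```

Call:
{"name": "servo_tool", "arguments": {"commands": [{"dx":0,"dy":-4.3,"dz":2,"ax":0,"ay":0,"az":0,"claw":1},{"dx":0,"dy":-4.3,"dz":2,"ax":0,"ay":0,"az":0,"claw":1},{"dx":0,"dy":0,"dz":3,"ax":0,"ay":0,"az":8.4,"claw":1},{"dx":0,"dy":0,"dz":3,"ax":0,"ay":0,"az":8.4,"claw":1},{"dx":0,"dy":0,"dz":3,"ax":0,"ay":0,"az":8.4,"claw":1},{"dx":0,"dy":0,"dz":2.9,"ax":0,"ay":0,"az":8.4,"claw":1},{"dx":0,"dy":0,"dz":0,"ax":0,"ay":0,"az":8.4,"claw":1},{"dx":0,"dy":0,"dz":0,"ax":0,"ay":0,"az":8.4,"claw":1},{"dx":0,"dy":0,"dz":0,"ax":0,"ay":0,"az":8.4,"claw":1},{"dx":0,"dy":0,"dz":0,"ax":0,"ay":0,"az":8.4,"claw":1}]}}

```text
t: 4.15
position: [0.4482, -0.4216, 0.2124]
tcp_rot: [0.0, 0.566, 0.824, 0.0]
ft_force: [0.8, 0.4, 0.6]
finger_gap: 0.0857
gripper_force: 0.0
```

Call:
{"name": "servo_tool", "arguments": {"commands": [{"dx":0,"dy":0,"dz":0,"ax":0,"ay":0,"az":8.4,"claw":1},{"dx":0,"dy":0,"dz":0,"ax":0,"ay":0,"az":8.4,"claw":1},{"dx":0,"dy":0,"dz":0,"ax":0,"ay":0,"az":8.4,"claw":1},{"dx":0,"dy":0,"dz":0,"ax":0,"ay":0,"az":8.4,"claw":1},{"dx":0,"dy":0,"dz":0,"ax":0,"ay":8.3,"az":0,"claw":1},{"dx":0,"dy":0,"dz":0,"ax":0,"ay":8.3,"az":0,"claw":1},{"dx":0,"dy":0,"dz":0,"ax":0,"ay":8.3,"az":0,"claw":1},{"dx":0,"dy":0,"dz":0,"ax":0,"ay":8.3,"az":0,"claw":1},{"dx":0,"dy":0,"dz":0,"ax":0,"ay":8.3,"az":0,"claw":1},{"dx":0,"dy":0,"dz":0,"ax":0,"ay":8.3,"az":0,"claw":1}]}}

```text
t: 5.15
position: [0.4478, -0.4228, 0.2133]
tcp_rot: [-0.265, 0.705, 0.569, 0.329]
ft_force: [1.8, 0.2, -0.5]
finger_gap: 0.0853
gripper_force: 0.0
```

Run:
```python
from h import *
s=st();print(s["t"],s["position"],s["q"].round(2))
p,Rt=pickN(.05);plan(p,Rt)
f=grab("wrist");save(f,"w3.png");import pickle;pickle.dump(f,open("w3.pkl","wb"))
c=RK-.09*YR
for n,q in [("topN",c+.058*Z-.026*XR-.008*YR),("topN",c+.058*Z+.026*XR-.008*YR)]:print(n,proj(f,q))
```

```text
5.15 [ 0.44782004 -0.42279012  0.21334988] [ 0.75  1.05  0.55  1.23 -0.89  1.83  1.21]
shift cm [-9.27 -0.39 10.79] |turn deg [-0.2 -0.   0.2] 0.2
topN [278.19842661 262.40233796]
topN [336.29969914 262.65930869]
```

View pics/w3.png

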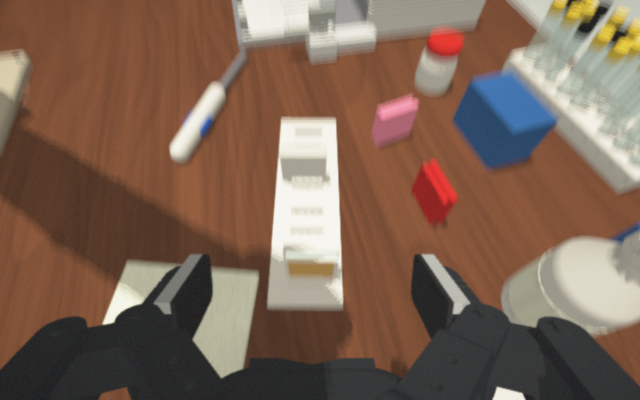

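The dish sits at about (311,262) between the fingers, as predicted. Descending, with arm joints q5/q6 near their limits, so I'll check at the end.

Call:
{"name": "servo_tool", "arguments": {"commands": [{"dx":-2.3,"dy":0,"dz":2.7,"ax":0,"ay":0,"az":0,"claw":1},{"dx":-2.3,"dy":0,"dz":2.7,"ax":0,"ay":0,"az":0,"claw":1},{"dx":-2.3,"dy":0,"dz":2.7,"ax":0,"ay":0,"az":0,"claw":1},{"dx":-2.3,"dy":0,"dz":2.7,"ax":0,"ay":0,"az":0,"claw":1},{"dx":0,"dy":0,"dz":0,"ax":0,"ay":0,"az":0,"claw":1},{"dx":0,"dy":0,"dz":0,"ax":0,"ay":0,"az":0,"claw":1}]}}

```text
t: 5.8
position: [0.4529, -0.3994, 0.073]
tcp_rot: [-0.265, 0.706, 0.57, 0.327]
ft_force: [-0.5, -1.0, -0.4]
finger_gap: 0.0854
gripper_force: 0.0
```

Run:
```python
from h import *
s=st();print(s["t"],s["position"],s["q"].round(2))
p,Rt=pickN();plan(p,Rt)
f=grab("wrist");save(f,"w4.png")
h=cv2.cvtColor(f["img"],cv2.COLOR_RGB2HSV);m=cv2.inRange(h,(10,110,80),(28,255,255))
m[:, :200]=0;m[:,430:]=0
n,l,stt,c=cv2.connectedComponentsWithStats(m)
for i in range(1,n):
    if stt[i][4]>300:print(stt[i],c[i])
c=RK-.09*YR+.032*Z-.008*YR
print([proj(f,c+a*.024*XR+e*.024*Z).round(0) for a in(-1,1) for e in(-1,1)])
```

```text
5.8 [ 0.45291954 -0.39939928  0.0730216 ] [ 0.73  1.2   0.52  1.3  -0.94  1.65  1.33]
shift cm [-0.03 -0.36  4.95] |turn deg [-0.3  0.2  0.2] 0.4
[  200     0   230   294 33123] [323.22422486 113.18533949]
[ 271  206   80   36 2498] [310.98478783 221.79343475]
[array([268., 243.]), array([258., 203.]), array([344., 243.]), array([351., 204.])]
```

View pics/w4.png

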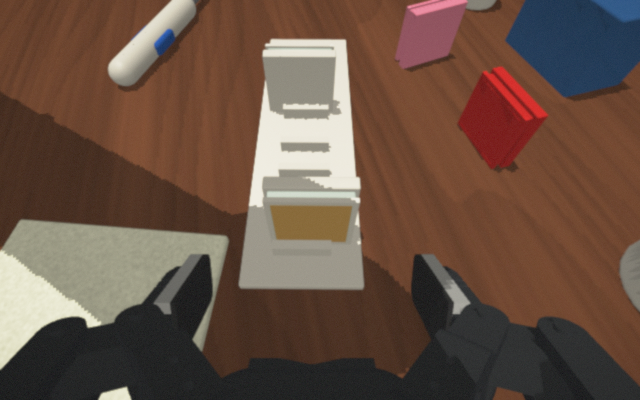

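Amber face centred at (311,222), on target. I'll move in and close.

Call:
{"name": "servo_tool", "arguments": {"commands": [{"dx":0,"dy":0,"dz":2,"ax":0,"ay":0,"az":0,"claw":1},{"dx":0,"dy":0,"dz":2,"ax":0,"ay":0,"az":0,"claw":1},{"dx":0,"dy":0,"dz":1,"ax":0,"ay":0,"az":0,"claw":1},{"dx":0,"dy":0,"dz":0,"ax":0,"ay":0,"az":0,"claw":0.4},{"dx":0,"dy":0,"dz":0,"ax":0,"ay":0,"az":0,"claw":0.2},{"dx":0,"dy":0,"dz":0,"ax":0,"ay":0,"az":0,"claw":0.1},{"dx":0,"dy":0,"dz":0,"ax":0,"ay":0,"az":0,"claw":0.1},{"dx":0,"dy":0,"dz":0,"ax":0,"ay":0,"az":0,"claw":0.1},{"dx":0,"dy":0,"dz":0,"ax":0,"ay":0,"az":0,"claw":0.1}], "force": 40}}

```text
t: 6.75
position: [0.4606, -0.3641, 0.0414]
tcp_rot: [-0.263, 0.706, 0.569, 0.328]
ft_force: [-1.0, -3.2, 6.4]
finger_gap: 0.0503
gripper_force: 41.8
```

Run:
```python
from h import *
s=st();print(s["t"],s["position"],s["q"].round(2),s["finger_gap"],s["gripper_force"])
p,Rt=pickN();plan(p,Rt)
f=grab("wrist");save(f,"w5.png")
```

```text
6.75 [ 0.46057614 -0.36406146  0.04142187] [ 0.69  1.22  0.5   1.39 -0.97  1.57  1.37] 0.050289226115382196 41.83861792087555
shift cm [ 0.05 -0.37  0.14] |turn deg [-0.1  0.3  0.2] 0.3
```

View pics/w5.png

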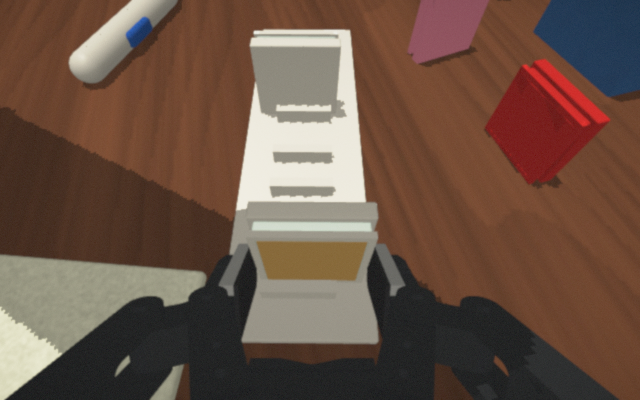

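Gripped (gap 50 mm, 42 N). Lift and check.

Call:
{"name": "servo_tool", "arguments": {"commands": [{"dx":1.5,"dy":0,"dz":-1.3,"ax":0,"ay":0,"az":0,"claw":0},{"dx":3,"dy":0,"dz":-2.5,"ax":0,"ay":0,"az":0,"claw":0},{"dx":3,"dy":0,"dz":-2.5,"ax":0,"ay":0,"az":0,"claw":0},{"dx":3,"dy":0,"dz":-2.5,"ax":0,"ay":0,"az":0,"claw":0},{"dx":1.5,"dy":0,"dz":-1.3,"ax":0,"ay":0,"az":0,"claw":0}], "force": 60}}

```text
t: 7.3
position: [0.4609, -0.3633, 0.201]
tcp_rot: [-0.262, 0.706, 0.57, 0.328]
ft_force: [0.7, -0.4, -0.1]
finger_gap: 0.0497
gripper_force: 62.0
```

```bash
cat >> h.py <<'E'
def placeR(sy=1): return toolR(-np.cos(b)*Z+np.sin(b)*XI,sy*YI)
E
python3 - <<'E'
from h import *
s=st();print(s["t"],s["position"],s["q"].round(2),s["finger_gap"],s["gripper_force"])
# dish in tool frame from grasp
q=[-0.263,.706,.569,.328];c=RK-.09*YR+.032*Z+.003*XR
d=rot(np.array(q)/np.linalg.norm(q)).T@(c-np.array([.4606,-.3641,.0414]));print("d",d.round(4))
Rp=placeR();pk=im(-.104,-.075,0);print(pk)
for h in (.12,.05,.003):
    p=np.array([.549,.1045,.022+h])-Rp@d;print(h,p.round(4))
plan(p+[0,0,.14],Rp)
f=grab("wrist");h=cv2.cvtColor(f["img"],cv2.COLOR_RGB2HSV);m=cv2.inRange(h,(10,110,80),(28,255,255))
def big(f):
    h=cv2.cvtColor(f["img"],cv2.COLOR_RGB2HSV);m=cv2.inRange(h,(12,130,90),(28,255,255));m[:200]=0;m[:,:240]=0;m[:,390:]=0
    n,l,t,c=cv2.connectedComponentsWithStats(m);i=1+np.argmax(t[1:,4]);return t[i],c[i]
print(big(f));print(big({"img":cv2.imread("pics/w5.png")[:,:,::-1]}))
E
```

```text
7.3 [ 0.46090608 -0.36333131  0.20102543] [ 0.67  1.    0.55  1.4  -0.9   1.73  1.25] 0.04965104868180063 62.03509313498216
d [ 0.0064 -0.0007  0.0221]
[0.54909149 0.10477617 0.        ]
0.12 [0.5397 0.1053 0.1631]
0.05 [0.5397 0.1053 0.0931]
0.003 [0.5397 0.1053 0.0461]
shift cm [29.62 -2.23 37.12] |turn deg [   9.4  -63.  -109.3] 126.5
(array([ 258,  242,  108,   37, 3502], dtype=int32), array([311.20702456, 259.58623644]))
(array([ 258,  242,  108,   38, 3510], dtype=int32), array([311.32364672, 259.56752137]))
```

Call:
{"name": "servo_tool", "arguments": {"commands": [{"dx":0,"dy":0,"dz":0,"ax":0.63,"ay":-4.2,"az":-7.29,"claw":0},{"dx":0,"dy":0,"dz":0,"ax":0.63,"ay":-4.2,"az":-7.29,"claw":0},{"dx":0,"dy":0,"dz":0,"ax":0.63,"ay":-4.2,"az":-7.29,"claw":0},{"dx":0,"dy":0,"dz":0,"ax":0.63,"ay":-4.2,"az":-7.29,"claw":0},{"dx":0,"dy":0,"dz":0,"ax":0.63,"ay":-4.2,"az":-7.29,"claw":0},{"dx":0,"dy":0,"dz":0,"ax":0.63,"ay":-4.2,"az":-7.29,"claw":0},{"dx":0,"dy":0,"dz":0,"ax":0.63,"ay":-4.2,"az":-7.29,"claw":0},{"dx":0,"dy":0,"dz":0,"ax":0,"ay":0,"az":0,"claw":0}]}}

```text
t: 8.15
position: [0.46, -0.3604, 0.1974]
tcp_rot: [0.023, 0.442, 0.873, 0.204]
ft_force: [1.7, 0.2, 0.1]
finger_gap: 0.0492
gripper_force: 62.0
```

Run:
```python
from h import *
s=st();print(s["t"],s["position"],s["q"].round(2),s["finger_gap"])
plan([.5397,.1053,.2],None);plan(None,placeR())
```

```text
8.15 [ 0.46004044 -0.36042679  0.19743122] [ 0.54  0.72  0.49  1.73 -0.81  1.09  2.09] 0.04922013402825285
shift cm [31.59 30.65 17.18] |turn deg [0. 0. 0.] 0.0
shift cm [0. 0. 0.] |turn deg [  5.2 -33.9 -58.4] 67.7
```

Call:
{"name": "servo_tool", "arguments": {"commands": [{"dx":3.16,"dy":3.07,"dz":1.72,"ax":0,"ay":0,"az":0,"claw":0},{"dx":3.16,"dy":3.07,"dz":1.72,"ax":0,"ay":0,"az":0,"claw":0},{"dx":3.16,"dy":3.07,"dz":1.72,"ax":0,"ay":0,"az":0,"claw":0},{"dx":3.16,"dy":3.07,"dz":1.72,"ax":0,"ay":0,"az":0,"claw":0},{"dx":3.16,"dy":3.07,"dz":1.72,"ax":0,"ay":0,"az":0,"claw":0},{"dx":3.16,"dy":3.07,"dz":1.72,"ax":0,"ay":0,"az":0,"claw":0},{"dx":3.16,"dy":3.07,"dz":1.72,"ax":0,"ay":0,"az":0,"claw":0},{"dx":3.16,"dy":3.07,"dz":1.72,"ax":0,"ay":0,"az":0,"claw":0},{"dx":3.16,"dy":3.07,"dz":1.72,"ax":0,"ay":0,"az":0,"claw":0},{"dx":3.16,"dy":3.07,"dz":1.72,"ax":0,"ay":0,"az":0,"claw":0}]}}

```text
t: 9.15
position: [0.5417, 0.1055, 0.1983]
tcp_rot: [0.022, 0.444, 0.872, 0.204]
ft_force: [1.2, -0.0, -1.0]
finger_gap: 0.0497
gripper_force: 62.1
```

Call:
{"name": "servo_tool", "arguments": {"commands": [{"dx":0,"dy":0,"dz":0,"ax":0.65,"ay":-4.24,"az":-7.3,"claw":0},{"dx":0,"dy":0,"dz":0,"ax":0.65,"ay":-4.24,"az":-7.3,"claw":0},{"dx":0,"dy":0,"dz":0,"ax":0.65,"ay":-4.24,"az":-7.3,"claw":0},{"dx":0,"dy":0,"dz":0,"ax":0.65,"ay":-4.24,"az":-7.3,"claw":0},{"dx":0,"dy":0,"dz":0,"ax":0.65,"ay":-4.24,"az":-7.3,"claw":0},{"dx":0,"dy":0,"dz":0,"ax":0.65,"ay":-4.24,"az":-7.3,"claw":0},{"dx":0,"dy":0,"dz":0,"ax":0.65,"ay":-4.24,"az":-7.3,"claw":0},{"dx":0,"dy":0,"dz":0,"ax":0.65,"ay":-4.24,"az":-7.3,"claw":0},{"dx":0,"dy":0,"dz":0,"ax":0,"ay":0,"az":0,"claw":0}]}}

```text
t: 10.05
position: [0.5737, 0.1203, 0.2823]
tcp_rot: [0.277, 0.005, 0.961, -0.018]
ft_force: [-0.6, 0.4, -1.5]
finger_gap: 0.0494
gripper_force: 62.4
```

Run:
```python
from h import *
s=st();print(s["t"],s["position"],s["q"].round(2),s["finger_gap"])
plan([.5397,.1053,.08],placeR());
f=grab("wrist");save(f,"w6.png")
```

```text
10.05 [0.5736772  0.12034817 0.2822667 ] [-1.03  0.49  0.93  2.16 -1.1   0.24  2.32] 0.04938089248186101
shift cm [13.65 -0.92 15.35] |turn deg [-1.7 -7.8  0.8] 8.0
```

View pics/w6.png

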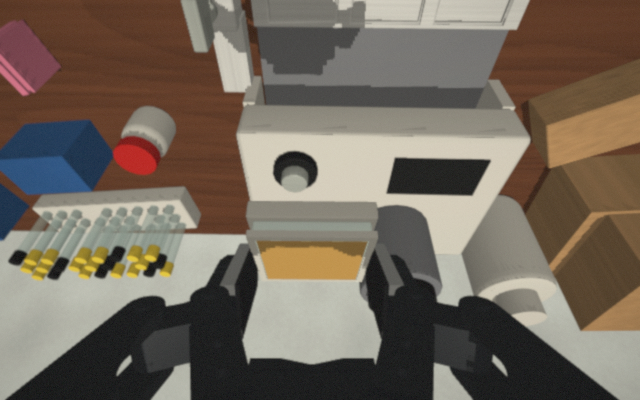

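The wrist is at joint limits (q5, q6) leaning this way, so I'll fit a rough kinematic model to the recorded states to choose a feasible lean.

```bash
cat > kin.py <<'E'
from h import *
from scipy.optimize import least_squares
LO=np.array([-3.06,-.37,-1.25,.18,-1.1,.23,-2.94]);HI=np.array([3.06,2.12,1.32,2.47,4.24,1.98,2.94])
def fk(q,L,sg,off):
    M=np.eye(3);p=np.array([0,0,L[0]]);
    for i in range(7):
        M=M@R.from_euler("zyzyzyz"[i],sg[i]*q[i]+off[i]).as_matrix()
        if i in(1,3,6):p=p+M@np.array([L[{1:4,3:5,6:6}[i]],0,L[{1:1,3:2,6:3}[i]]])
    return p,M
E
python3 - <<'E'
from kin import *
import itertools
s=st()
D=[([-1.37776585,.62917342,.03841886,1.5180941,-.02700353,.99629951,-.01999665],[.16621,.62796,.25559],[0,.129,.9916,-.0007]),
([-.6,.27,.34,1.81,-.1,1.08,1.32],[.461,.1334,.3712],[0,.014,1,0]),
([.75,1.05,.55,1.23,-.89,1.83,1.21],[.4478,-.4228,.2133],[-.265,.705,.569,.329]),
([.73,1.2,.52,1.3,-.94,1.65,1.33],[.4529,-.3994,.073],[-.265,.706,.57,.327]),
([.54,.72,.49,1.73,-.81,1.09,2.09],[.46,-.3604,.1974],[.023,.442,.873,.204]),
(s["q"],s["position"],s["tcp_rot"])]
best=None
for sg in itertools.product((1,-1),repeat=4):
    S=[sg[0],1,sg[1],1,sg[2],1,sg[3]]
    def res(x):
        o=[]
        for q,p,t in D:
            P,M=fk(q,x[:7],S,[x[7],0,0,0,0,0,x[8]]);t=np.array(t)/np.linalg.norm(t)
            o+=list((P-p)*3)+list((M-rot(t)).ravel()*.5)
        return np.array(o)
    for o7 in (0,1.57,3.14,-1.57):
        r=least_squares(res,[.35,.4,.4,.2,0,0,0,0,o7])
        if best is None or r.cost<best[0]:best=(r.cost,S,r.x,r.fun)
print(best[0],best[1],best[2].round(4));print(np.abs(best[3]).max())
import pickle;pickle.dump(best[1:3],open("kin.pkl","wb"))
E
```

```text
0.0013470959848268112 [-1, 1, -1, 1, -1, 1, -1] [ 3.5640e-01  5.5090e-01  3.9160e-01  3.2770e-01 -3.2000e-03  3.9000e-03
 -4.4000e-03 -3.3600e-02 -4.7398e+00]
0.022881999584850626
```

```bash
cat >> kin.py <<'E'
import pickle
try: SG,X=pickle.load(open("kin.pkl","rb"))
except Exception: pass
MID=(LO+HI)/2;HW=(HI-LO)/2
def F(q): return fk(q,X[:7],SG,[X[7],0,0,0,0,0,X[8]])
def ik(p,Rt,q0,n=6):
    best=None
    rng=np.random.default_rng(0)
    for k in range(n):
        s=q0 if k==0 else np.clip(q0+rng.normal(0,.5,7),LO+.06,HI-.06)
        def r(q):
            P,M=F(q);return np.r_[(P-p)*20,(M-Rt).ravel()*5,.02*(q-q0)]
        o=least_squares(r,np.clip(s,LO+.06,HI-.06),bounds=(LO+.05,HI-.05))
        P,M=F(o.x);e=np.linalg.norm(P-p)+.1*np.linalg.norm(M-Rt)
        if best is None or e<best[0]-1e-3:best=(e,o.x)
    return best
E
python3 - <<'E'
from kin import *
d=np.array([.0064,-.0007,.0221]);q0=np.array([-.4,.6,0.2,1.6,0,1.2,1.3])
dirs={"+x":XI,"-x":-XI,"+y":YI,"-y":-YI}
for pk,y in (("p0",.253),("p1",.1785),("p2",.1045)):
    for nm,h in dirs.items():
        z=-np.cos(b)*Z+np.sin(b)*h;u=-h
        for ys in (1,-1):   # ys=1: N-type: y=-(n x u)
            Rt=toolR(z,-ys*np.cross(Z,u));p=np.array([.549,y,.025])-Rt@d
            e,q=ik(p,Rt,q0,4);print(pk,nm,"N" if ys==1 else "F",e.round(3),q.round(2))
for back in(0,.1):
    p,Rt=pickF(back);e,q=ik(p,Rt,q0);print("pickF",e.round(3),q.round(2))
    e,q=ik(p,Rt@np.diag([-1,-1,1]),q0);print("pickF flip",e.round(3),q.round(2))
E
```

```text
p0 +x N 0.0 [-0.11  1.19 -0.88  2.27  2.23  1.34 -0.99]
p0 +x F 0.0 [-0.45  0.98 -0.36  2.27  2.34  0.96  1.77]
p0 -x N 0.0 [-0.59  1.29  0.6   1.06 -0.67  1.68 -1.54]
p0 -x F 0.0 [-0.35  1.23  0.01  1.04 -0.21  1.55  1.3 ]
p0 +y N 0.0 [ 0.49  1.24 -0.95  1.92  0.67  0.3   2.52]
p0 +y F 0.0 [ 0.16  1.01 -0.37  1.92 -1.05  0.45  0.96]
p0 -y N 0.0 [-1.15  1.27  0.83  1.37 -0.25  1.14 -0.48]
p0 -y F 0.0 [-0.75  1.11  0.    1.37  0.53  1.22  2.06]
p1 +x N 0.0 [ 0.1   1.27 -0.97  2.37  2.33  1.44 -0.9 ]
p1 +x F 0.0 [-0.27  1.   -0.39  2.38  2.5   1.04  1.76]
p1 -x N 0.0 [-0.54  1.28  0.66  1.14 -0.65  1.65 -1.41]
p1 -x F 0.0 [-0.27  1.2   0.03  1.13 -0.18  1.51  1.39]
p1 +y N 0.0 [ 0.64  1.26 -0.98  1.92  0.62  0.4   2.68]
p1 +y F 0.0 [ 0.2   0.98 -0.22  1.91 -1.05  0.6   1.05]
p1 -y N 0.0 [-1.12  1.26  0.89  1.53 -0.3   1.   -0.35]
p1 -y F 0.0 [-0.68  1.06  0.02  1.52  0.6   1.1   2.04]
p2 +x N 0.009 [-0.19  0.98 -0.23  2.42  2.73  0.98 -1.47]
p2 +x F 0.011 [-0.31  0.97 -0.06  2.42  2.83  0.93  1.51]
p2 -x N 0.0 [-0.48  1.28  0.72  1.19 -0.63  1.63 -1.29]
p2 -x F 0.0 [-0.19  1.18  0.06  1.18 -0.13  1.48  1.47]
p2 +y N 0.0 [ 0.77  1.27 -1.    1.89  0.55  0.5   2.84]
p2 +y F 0.0 [ 0.21  0.97 -0.03  1.88 -1.05  0.78  1.13]
p2 -y N 0.0 [-1.08  1.26  0.93  1.65 -0.35  0.87 -0.22]
p2 -y F 0.0 [-0.6   1.03  0.04  1.65  0.67  0.99  2.04]
pickF 0.0 [-0.74  1.42  1.07  1.9  -0.51  0.54  0.1 ]
pickF flip 0.0 [-0.28  1.06  0.27  1.9   0.95  0.75  1.93]
pickF 0.0 [-0.87  1.32  1.12  1.85 -0.37  0.73 -0.02]
pickF flip 0.0 [-0.35  0.94  0.19  1.85  0.82  0.95  2.02]
```

Run:
```python
from h import *
V1=toolR(-Z,YI);V2=toolR(-Z,XI);Rp=toolR(-np.cos(b)*Z-np.sin(b)*YI,XI)
d=np.array([.0064,-.0007,.0221])
s=st();p=np.array([.549,.1045,.025])-Rp@d;pa=p+[0,0,.15];print(p)
plan(None,V1);plan(pa,None,None,V1);plan(None,V2,None,V1);plan(None,Rp,None,V2)
plan(p,None,pa,Rp)
```

```text
[0.5498136  0.11379368 0.04604342]
shift cm [0. 0. 0.] |turn deg [-1.9 32.1 -0.1] 32.1
shift cm [ 2.32 -0.56  8.53] |turn deg [0. 0. 0.] 0.0
shift cm [0. 0. 0.] |turn deg [ 0.  0. 90.] 90.0
shift cm [0. 0. 0.] |turn deg [  0. -40.   0.] 40.0
shift cm [ 9.64  0.   11.49] |turn deg [0. 0. 0.] 0.0
```

Call:
{"name": "servo_tool", "arguments": {"commands": [{"dx":0,"dy":0,"dz":0,"ax":-0.5,"ay":8,"az":0,"claw":0},{"dx":0,"dy":0,"dz":0,"ax":-0.5,"ay":8,"az":0,"claw":0},{"dx":0,"dy":0,"dz":0,"ax":-0.5,"ay":8,"az":0,"claw":0},{"dx":0,"dy":0,"dz":0,"ax":-0.5,"ay":8,"az":0,"claw":0},{"dx":1.2,"dy":-0.3,"dz":4.2,"ax":0,"ay":0,"az":0,"claw":0},{"dx":1.2,"dy":-0.3,"dz":4.2,"ax":0,"ay":0,"az":0,"claw":0},{"dx":0,"dy":0,"dz":0,"ax":0,"ay":0,"az":8,"claw":0},{"dx":0,"dy":0,"dz":0,"ax":0,"ay":0,"az":8,"claw":0},{"dx":0,"dy":0,"dz":0,"ax":0,"ay":0,"az":8,"claw":0},{"dx":0,"dy":0,"dz":0,"ax":0,"ay":0,"az":8,"claw":0}]}}

```text
t: 11.1
position: [0.5569, 0.1127, 0.1932]
tcp_rot: [0.028, 0.285, 0.958, 0.012]
ft_force: [0.4, 0.4, -0.4]
finger_gap: 0.0496
gripper_force: 62.6
```

Call:
{"name": "servo_tool", "arguments": {"commands": [{"dx":0,"dy":0,"dz":0,"ax":0,"ay":0,"az":8,"claw":0},{"dx":0,"dy":0,"dz":0,"ax":0,"ay":0,"az":8,"claw":0},{"dx":0,"dy":0,"dz":0,"ax":0,"ay":0,"az":8,"claw":0},{"dx":0,"dy":0,"dz":0,"ax":0,"ay":0,"az":8,"claw":0},{"dx":0,"dy":0,"dz":0,"ax":0,"ay":0,"az":8,"claw":0},{"dx":0,"dy":0,"dz":0,"ax":0,"ay":0,"az":8,"claw":0},{"dx":0,"dy":0,"dz":0,"ax":0,"ay":0,"az":8,"claw":0},{"dx":0,"dy":0,"dz":0,"ax":0,"ay":-8,"az":0,"claw":0},{"dx":0,"dy":0,"dz":0,"ax":0,"ay":-8,"az":0,"claw":0},{"dx":0,"dy":0,"dz":0,"ax":0,"ay":-8,"az":0,"claw":0}]}}

```text
t: 12.1
position: [0.5574, 0.1125, 0.1938]
tcp_rot: [0.17, 0.689, 0.693, -0.123]
ft_force: [-0.2, 0.7, -1.1]
finger_gap: 0.0496
gripper_force: 62.7
```

Call:
{"name": "servo_tool", "arguments": {"commands": [{"dx":0,"dy":0,"dz":0,"ax":0,"ay":-8,"az":0,"claw":0},{"dx":0,"dy":0,"dz":0,"ax":0,"ay":-8,"az":0,"claw":0},{"dx":0,"dy":0,"dz":0,"ax":0,"ay":0,"az":0,"claw":0},{"dx":0,"dy":0,"dz":0,"ax":0,"ay":0,"az":0,"claw":0}]}}

```text
t: 12.5
position: [0.5568, 0.1127, 0.1933]
tcp_rot: [0.263, 0.664, 0.665, -0.216]
ft_force: [-0.3, -1.0, 0.5]
finger_gap: 0.0489
gripper_force: 62.6
```

Run:
```python
from h import *
Rp=toolR(-np.cos(b)*Z-np.sin(b)*YI,XI);d=np.array([.0064,-.0007,.0221])
p=np.array([.549,.1045,.025])-Rp@d
s=st();print(s["t"],s["position"],s["q"].round(2),s["finger_gap"])
plan(p+[0,0,.05],Rp);plan(None,Rp);
f=grab("wrist");save(f,"w7.png")
```

```text
12.5 [0.55682788 0.11265692 0.19329784] [-1.19  1.19  1.3   1.73 -0.5   1.    0.11] 0.04890795602258255
shift cm [ 6.28 -1.3   7.35] |turn deg [ 4.  -0.3 -0.7] 4.1
shift cm [0. 0. 0.] |turn deg [ 4.  -0.3 -0.7] 4.1
```

View pics/w7.png

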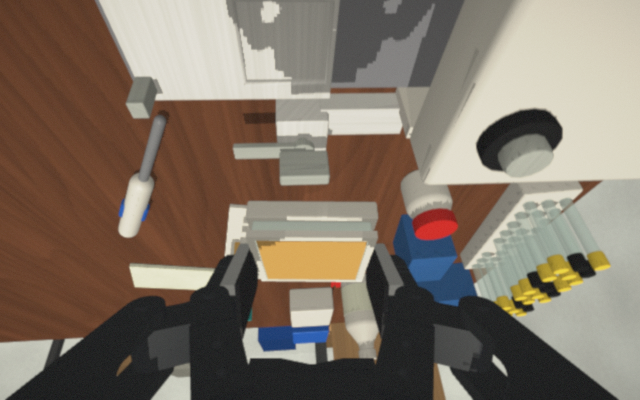

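Call:
{"name": "servo_tool", "arguments": {"commands": [{"dx":0,"dy":0,"dz":0,"ax":4,"ay":0,"az":-0.7,"claw":0},{"dx":1.5,"dy":-0.3,"dz":1.8,"ax":0,"ay":0,"az":0,"claw":0},{"dx":1.5,"dy":-0.3,"dz":1.8,"ax":0,"ay":0,"az":0,"claw":0},{"dx":1.5,"dy":-0.3,"dz":1.8,"ax":0,"ay":0,"az":0,"claw":0},{"dx":0.9,"dy":-0.3,"dz":1.1,"ax":0,"ay":0,"az":0,"claw":0},{"dx":0,"dy":0,"dz":0,"ax":0,"ay":0,"az":0,"claw":0}]}}

```text
t: 13.15
position: [0.544, 0.1136, 0.1085]
tcp_rot: [0.239, 0.668, 0.662, -0.242]
ft_force: [0.6, -0.0, -0.9]
finger_gap: 0.0501
gripper_force: 62.6
```

Run:
```python
from h import *
Rp=toolR(-np.cos(b)*Z-np.sin(b)*YI,XI);d=np.array([.0064,-.0007,.0221])
p=np.array([.549,.1045,.025])-Rp@d
s=st();print(s["t"],s["position"],s["q"].round(2),s["finger_gap"])
plan(p,Rp,None,None)
f=grab("side");save(f,"s7.png")
f=grab("wrist");save(f,"w8.png")
c=cv2.resize(cv2.imread("pics/s7.png")[100:220,230:420],None,fx=3,fy=3,interpolation=2)
o=np.zeros((600,640,3),np.uint8);o[:360,:570]=c;o[360:]=cv2.resize(cv2.imread("pics/w8.png"),(640,400))[:240];cv2.imwrite("pics/c8.png",o)
```

```text
13.15 [0.54398813 0.11361517 0.10849864] [-1.15  1.29  1.2   1.72 -0.57  0.98  0.08] 0.05005527305563445
shift cm [4.01 0.58 4.79] |turn deg [ 0.1 -0.3  0.1] 0.3
```

View pics/c8.png

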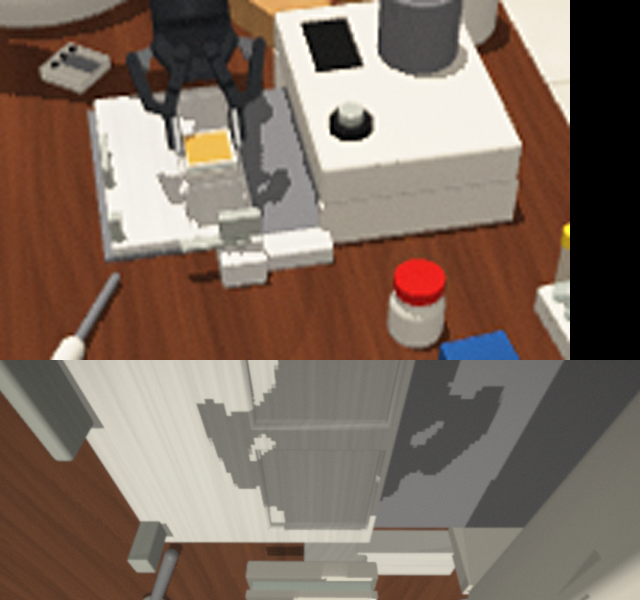

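Run:
```python
from h import *
f=grab("wrist")
for u,v in ((270,169),(373,169),(257,90),(384,90)):print(ray(f,u,v,.019).round(4))
g=cv2.cvtColor(f["img"],cv2.COLOR_RGB2GRAY)
c=cv2.resize(g[50:200,220:420],None,fx=4,fy=4,interpolation=2);cv2.imwrite("pics/c9.png",c)
```

```text
[0.5185 0.0701 0.019 ]
[0.5854 0.0692 0.019 ]
[0.519  0.1334 0.019 ]
[0.5818 0.1327 0.019 ]
```

View pics/c9.png

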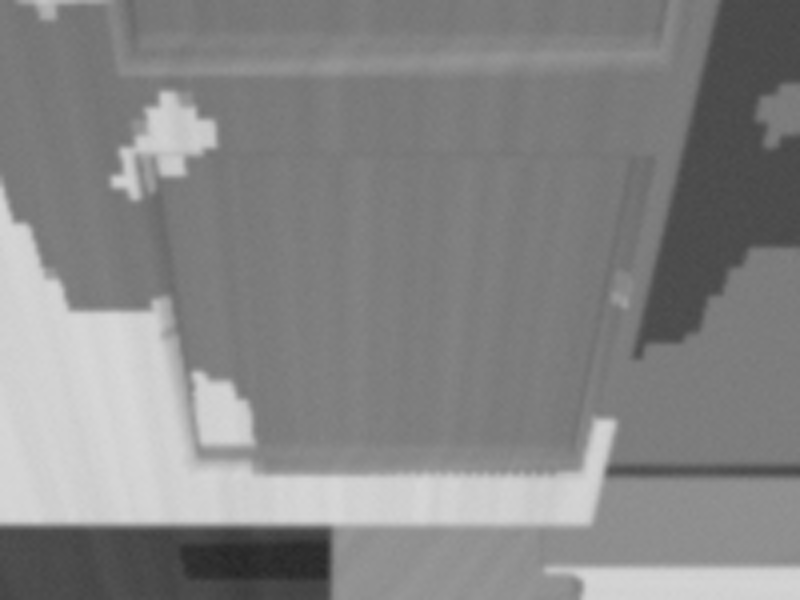

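Pocket 2 spans (255..384, 88..167), centred at about (0.5495, 0.103), which matches the plan. Lowering in.

Call:
{"name": "servo_tool", "arguments": {"commands": [{"dx":1.2,"dy":0.58,"dz":1.5,"ax":0,"ay":0,"az":0,"claw":0},{"dx":1.2,"dy":0,"dz":1.5,"ax":0,"ay":0,"az":0,"claw":0},{"dx":0.7,"dy":0,"dz":0.85,"ax":0,"ay":0,"az":0,"claw":0},{"dx":0.5,"dy":0,"dz":0.6,"ax":0,"ay":0,"az":0,"claw":0},{"dx":0.33,"dy":0,"dz":0.4,"ax":0,"ay":0,"az":0,"claw":0},{"dx":0,"dy":0,"dz":0,"ax":0,"ay":0,"az":0,"claw":0}]}}

```text
t: 13.9
position: [0.551, 0.1134, 0.0471]
tcp_rot: [0.24, 0.668, 0.662, -0.241]
ft_force: [-0.5, -0.7, -1.2]
finger_gap: 0.0494
gripper_force: 62.6
```

Run:
```python
from h import *
Rp=toolR(-np.cos(b)*Z-np.sin(b)*YI,XI);d=np.array([.0064,-.0007,.0221])
s=st();print(s["t"],s["position"],s["ft_force"].round(1),s["q"].round(2),s["finger_gap"])
print("dish c",s["position"]+rot(s["tcp_rot"])@d)
f=grab("side");save(f,"s9.png")
c=cv2.resize(cv2.imread("pics/s9.png")[130:190,255:345],None,fx=7,fy=7,interpolation=2);cv2.imwrite("pics/c10.png",c)
```

```text
13.9 [0.55104716 0.1133987  0.04709945] [-0.5 -0.7 -1.2] [-1.13  1.37  1.14  1.71 -0.63  0.92  0.06] 0.04938546349048222
dish c [0.55031251 0.10418228 0.02601917]
```

View pics/c10.png

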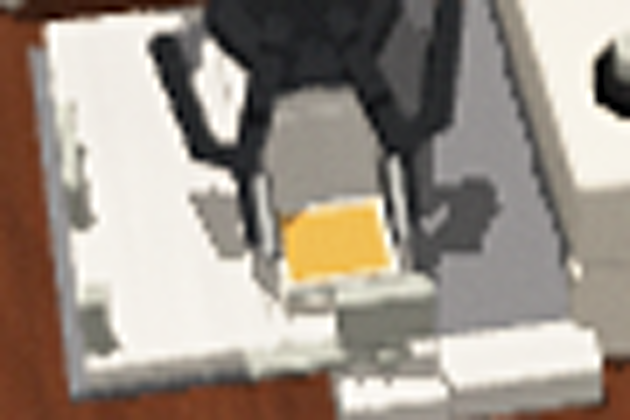

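Dish is flat, amber up, over pocket 2 at a height of about 26 mm. I'll lower the last few mm, watching force.

Call:
{"name": "servo_tool", "arguments": {"commands": [{"dx":0.07,"dy":0,"dz":0.08,"ax":0,"ay":0,"az":0,"claw":0},{"dx":0.07,"dy":0,"dz":0.08,"ax":0,"ay":0,"az":0,"claw":0},{"dx":0,"dy":0,"dz":0,"ax":0,"ay":0,"az":0,"claw":0}]}}

```text
t: 14.25
position: [0.5514, 0.1137, 0.0458]
tcp_rot: [0.24, 0.668, 0.662, -0.24]
ft_force: [-0.9, 0.3, -0.4]
finger_gap: 0.0495
gripper_force: 62.6
```

Call:
{"name": "servo_tool", "arguments": {"commands": [{"dx":0.07,"dy":0,"dz":0.08,"ax":0,"ay":0,"az":0,"claw":0},{"dx":0,"dy":0,"dz":0,"ax":0,"ay":0,"az":0,"claw":0},{"dx":0,"dy":0,"dz":0,"ax":0,"ay":0,"az":0,"claw":0}]}}

```text
t: 14.55
position: [0.5515, 0.1138, 0.0449]
tcp_rot: [0.24, 0.668, 0.662, -0.24]
ft_force: [-0.8, 1.6, 2.0]
finger_gap: 0.0495
gripper_force: 62.9
```

Call:
{"name": "servo_tool", "arguments": {"commands": [{"dx":0.07,"dy":-0.1,"dz":0.08,"ax":0,"ay":0,"az":0,"claw":0},{"dx":0,"dy":0,"dz":0,"ax":0,"ay":0,"az":0,"claw":0}]}}

```text
t: 14.75
position: [0.5514, 0.1138, 0.0448]
tcp_rot: [0.241, 0.667, 0.662, -0.24]
ft_force: [0.5, 3.4, 5.6]
finger_gap: 0.0493
gripper_force: 63.4
```

Call:
{"name": "servo_tool", "arguments": {"commands": [{"dx":0,"dy":0,"dz":0,"ax":0,"ay":0,"az":0,"claw":0.25},{"dx":0,"dy":0,"dz":0,"ax":0,"ay":0,"az":0,"claw":0.35},{"dx":0,"dy":0,"dz":0,"ax":0,"ay":0,"az":0,"claw":0.45},{"dx":0,"dy":0,"dz":0,"ax":0,"ay":0,"az":0,"claw":0.45}]}}

```text
t: 15.15
position: [0.5501, 0.1135, 0.0432]
tcp_rot: [0.24, 0.668, 0.662, -0.241]
ft_force: [-0.4, -0.5, 0.1]
finger_gap: 0.0615
gripper_force: 0.0
```

Call:
{"name": "servo_tool", "arguments": {"commands": [{"dx":0,"dy":0,"dz":-1,"ax":0,"ay":0,"az":0,"claw":0.45},{"dx":0,"dy":0,"dz":-2,"ax":0,"ay":0,"az":0,"claw":0.45},{"dx":0,"dy":0,"dz":-4,"ax":0,"ay":0,"az":0,"claw":0.6},{"dx":0,"dy":0,"dz":-4,"ax":0,"ay":0,"az":0,"claw":1},{"dx":1,"dy":0,"dz":-4,"ax":0,"ay":0,"az":0,"claw":1},{"dx":0,"dy":0,"dz":0,"ax":0,"ay":0,"az":0,"claw":1}]}}

```text
t: 15.75
position: [0.5533, 0.2232, 0.156]
tcp_rot: [0.242, 0.666, 0.665, -0.236]
ft_force: [-0.2, 0.0, -0.0]
finger_gap: 0.0855
gripper_force: 0.0
```

```bash
cat >> h.py <<'E'
def amber(f,zpl):
    h=cv2.cvtColor(f["img"],cv2.COLOR_RGB2HSV);m=cv2.inRange(h,(14,120,110),(30,255,255))
    n,l,t,c=cv2.connectedComponentsWithStats(m)
    for i in range(1,n):
        if t[i,4]>80:
            r=cv2.minAreaRect(np.argwhere(l==i)[:,::-1].astype(np.float32))
            bx=np.array([ray(f,*q,zpl) for q in cv2.boxPoints(r)])
            print(t[i].tolist(),c[i].round(0),"ctr",ray(f,*c[i],zpl).round(4),"sides",[np.linalg.norm(bx[k]-bx[(k+1)%4]).round(3) for k in(0,1)])
E
python3 - <<'E'
from h import *
s=st();print(s["t"],s["position"],s["q"].round(2))
for n in("wrist","side"):
    f=grab(n);save(f,n+"10.png");print(n);amber(f,.030)
E
```

```text
15.75 [0.55331318 0.22315575 0.15600308] [-1.23  1.27  1.24  1.51 -0.51  1.23 -0.06]
wrist
[283, 179, 49, 26, 1223] [307. 191.] ctr [0.5505 0.1044 0.03  ] sides [np.float64(0.04), np.float64(0.04)]
[256, 290, 25, 25, 519] [268. 304.] ctr [ 0.4796 -0.237   0.03  ] sides [np.float64(0.037), np.float64(0.14)]
[384, 346, 25, 30, 490] [396. 359.] ctr [ 0.836  -0.8849  0.03  ] sides [np.float64(0.066), np.float64(0.718)]
side
[326, 26, 61, 75, 2985] [353.  59.] ctr [0.8552 0.7036 0.03  ] sides [np.float64(0.284), np.float64(0.594)]
[312, 87, 29, 29, 331] [322. 100.] ctr [0.6777 0.4375 0.03  ] sides [np.float64(0.137), np.float64(0.127)]
[295, 160, 15, 10, 118] [302. 164.] ctr [0.5521 0.1062 0.03  ] sides [np.float64(0.042), np.float64(0.039)]
[429, 171, 10, 17, 108] [433. 179.] ctr [ 0.9168 -0.0348  0.03  ] sides [np.float64(0.074), np.float64(0.021)]
[417, 174, 11, 15, 102] [422. 181.] ctr [ 0.8811 -0.0373  0.03  ] sides [np.float64(0.029), np.float64(0.059)]
[430, 184, 49, 54, 689] [452. 212.] ctr [ 0.9181 -0.1681  0.03  ] sides [np.float64(0.088), np.float64(0.191)]
```

Dish 1 is seated at (0.5505, 0.1044), lying flat (amber 40×40 mm). Checking dish 2 hasn't moved by differencing side pictures.

Run:
```python
from h import *
a=cv2.imread("pics/side0.png").astype(int);c=cv2.imread("pics/side10.png").astype(int)
d=np.abs(a-c).sum(2)[225:400,200:420]
print("diff rows",[(225+k*10,int((d[k*10:k*10+10]>60).sum())) for k in range(17)])
print("diff near F", (d[:60,60:130]>60).sum())
p,Rt=pickF(.06);Rf=Rt@np.diag([-1,-1,1]);V=toolR(-Z,-XR)
s=st();print(p)
V2=toolR(-Z,XI)
plan(None,V2);pa=p+[0,0,.12];plan([s["position"][0],s["position"][1],.25],None,None,V2);plan(pa,None,[s["position"][0],s["position"][1],.25],V2)
plan(None,V,None,V2);plan(None,Rf,None,V);plan(p,None,pa,Rf)
```

```text
diff rows [(225, 0), (235, 0), (245, 0), (255, 0), (265, 0), (275, 0), (285, 72), (295, 229), (305, 15), (315, 0), (325, 0), (335, 0), (345, 0), (355, 0), (365, 0), (375, 0), (385, 0)]
diff near F 0
[ 0.50167895 -0.16160581  0.07942398]
shift cm [0. 0. 0.] |turn deg [ 0.3 39.7  0.3] 39.7
shift cm [ 0.    0.   -9.69] |turn deg [0. 0. 0.] 0.0
shift cm [-38.05  -4.46   5.06] |turn deg [0. 0. 0.] 0.0
shift cm [0. 0. 0.] |turn deg [  -0.    -0.  -168.2] 168.2
shift cm [0. 0. 0.] |turn deg [-0. 50.  0.] 50.0
shift cm [-9.19 -0.    7.71] |turn deg [0. 0. 0.] 0.0
```

Run:
```python
from h import *
p,Rt=pickF(.06);pa=p+[0,0,.10];print(pa)
plan(pa,Rt);plan(p,None,pa,Rt)
```

```text
[ 0.50167895 -0.16160581  0.17942398]
shift cm [-30.95  -4.7   22.24] |turn deg [  8.7 -10.3   8.5] 16.0
shift cm [7.66 0.   6.43] |turn deg [0. 0. 0.] 0.0
```

Call:
{"name": "servo_tool", "arguments": {"commands": [{"dx":-4,"dy":0,"dz":0,"ax":0,"ay":0,"az":0,"claw":1},{"dx":-3,"dy":-0.5,"dz":2.6,"ax":0,"ay":0,"az":0,"claw":1},{"dx":-3,"dy":-0.5,"dz":2.6,"ax":0,"ay":0,"az":0,"claw":1},{"dx":-3,"dy":-0.5,"dz":2.6,"ax":0,"ay":0,"az":0,"claw":1},{"dx":-3,"dy":-0.5,"dz":2.6,"ax":0,"ay":0,"az":0,"claw":1},{"dx":-3,"dy":-0.5,"dz":2.4,"ax":0,"ay":0,"az":0,"claw":1},{"dx":-3,"dy":-0.5,"dz":2.4,"ax":0,"ay":0,"az":0,"claw":1},{"dx":-3,"dy":-0.5,"dz":2.4,"ax":0,"ay":0,"az":0,"claw":1},{"dx":-3,"dy":-0.6,"dz":2.3,"ax":0,"ay":0,"az":0,"claw":1},{"dx":-2.9,"dy":-0.6,"dz":2.3,"ax":0,"ay":0,"az":0,"claw":1}]}}

```text
t: 16.85
position: [0.4986, -0.1642, 0.1787]
tcp_rot: [0.239, 0.668, 0.662, -0.242]
ft_force: [1.0, -0.4, -0.3]
finger_gap: 0.0853
gripper_force: 0.0
```

Call:
{"name": "servo_tool", "arguments": {"commands": [{"dx":0,"dy":0,"dz":0,"ax":4.3,"ay":-5.1,"az":4.2,"claw":1},{"dx":0,"dy":0,"dz":0,"ax":4.3,"ay":-5.1,"az":4.2,"claw":1},{"dx":0,"dy":0,"dz":0,"ax":0,"ay":0,"az":0,"claw":1},{"dx":0,"dy":0,"dz":0,"ax":0,"ay":0,"az":0,"claw":1}]}}

```text
t: 17.25
position: [0.4997, -0.1628, 0.1786]
tcp_rot: [0.264, 0.706, 0.568, -0.331]
ft_force: [-0.3, -0.0, 0.4]
finger_gap: 0.0855
gripper_force: 0.0
```

Run:
```python
from h import *
s=st();print(s["t"],s["position"],s["q"].round(2))
p,Rt=pickF(.06);plan(p,Rt)
f=grab("wrist");save(f,"w11.png");amber(f,.03)
c=RK+.03*YR+.032*Z+.008*YR
print(proj(f,c).round(0),[proj(f,c+a*.021*XR+e*.021*Z).round(0) for a in(-1,1) for e in(-1,1)])
```

```text
17.25 [ 0.49965969 -0.16276477  0.1786306 ] [-0.84  1.26  1.29  1.93 -0.43  0.74  0.23]
shift cm [7.7  0.21 6.25] |turn deg [-0.   0.   0.2] 0.2
[276, 66, 60, 47, 2536] [305.  91.] ctr [ 0.4812 -0.2232  0.03  ] sides [np.float64(0.039), np.float64(0.05)]
[441, 237, 159, 106, 5566] [523. 284.] ctr [ 0.9456 -1.2496  0.03  ] sides [np.float64(0.255), np.float64(221.025)]
[210, 254, 20, 37, 338] [219. 270.] ctr [ 0.1066 -0.8408  0.03  ] sides [np.float64(0.046), np.float64(0.546)]
[256, 337, 44, 23, 617] [277. 347.] ctr [ 4.1826 11.4737  0.03  ] sides [np.float64(2.16), np.float64(21.263)]
[314.  87.] [array([286.,  64.]), array([284., 111.]), array([343.,  64.]), array([345., 111.])]
```

Call:
{"name": "servo_tool", "arguments": {"commands": [{"dx":2.6,"dy":-0.2,"dz":2.1,"ax":0,"ay":0,"az":0,"claw":1},{"dx":2.6,"dy":-0.2,"dz":2.1,"ax":0,"ay":0,"az":0,"claw":1},{"dx":2.5,"dy":0,"dz":2,"ax":0,"ay":0,"az":0,"claw":1},{"dx":0,"dy":0,"dz":0,"ax":0,"ay":0,"az":0,"claw":1},{"dx":0,"dy":0,"dz":0,"ax":0,"ay":0,"az":0,"claw":1}]}}

```text
t: 17.8
position: [0.4971, -0.1594, 0.0824]
tcp_rot: [0.264, 0.707, 0.568, -0.329]
ft_force: [-0.5, -0.3, -0.1]
finger_gap: 0.0855
gripper_force: 0.0
```

Run:
```python
from h import *
s=st();print(s["t"],s["position"],s["q"].round(2))
p,Rt=pickF(0);plan(p,Rt)
f=grab("wrist");save(f,"w12.png");amber(f,.03)
for dn in (-.002,0,.002):
  c=RK+.03*YR+.032*Z+(.008+dn)*YR-.006*XR
  print(proj(f,c).round(1))
```

```text
17.8 [ 0.49708016 -0.15942227  0.08238088] [-0.82  1.38  1.16  1.94 -0.54  0.64  0.17]
shift cm [0.14 0.49 6.28] |turn deg [ 0.  -0.1 -0. ] 0.1
[274, 186, 72, 66, 4106] [309. 222.] ctr [ 0.4788 -0.2344  0.03  ] sides [np.float64(0.036), np.float64(0.135)]
[579, 285, 22, 59, 221] [589. 314.] ctr [ 1.0804 -1.2041  0.03  ] sides [np.float64(0.019), np.float64(27.901)]
[476, 288, 25, 21, 292] [488. 296.] ctr [ 0.6936 -0.6869  0.03  ] sides [np.float64(0.356), np.float64(0.036)]
[205, 304, 21, 12, 99] [215. 309.] ctr [ 0.1106 -0.8225  0.03  ] sides [np.float64(0.315), np.float64(0.062)]
[493, 389, 31, 11, 179] [507. 395.] ctr [0.3688 0.6013 0.03  ] sides [np.float64(0.12), np.float64(0.05)]
[309.9 216.7]
[309.9 215.6]
[309.9 214.4]
```

```bash
cat >> h.py <<'E'
def pnp(f,roi,s=.0405):
    "amber quad -> amber centre in tool and world frames"
    h=cv2.cvtColor(f["img"],cv2.COLOR_RGB2HSV);m=cv2.inRange(h,(14,120,80),(30,255,255))
    k=np.zeros_like(m);k[roi[1]:roi[3],roi[0]:roi[2]]=255;m&=k
    n,l,t,c=cv2.connectedComponentsWithStats(m);i=1+np.argmax(t[1:,4])
    cs=cv2.findContours((l==i).astype(np.uint8),0,1)[0][0];hl=cv2.convexHull(cs)
    for e in np.arange(.02,.12,.005):
        q=cv2.approxPolyDP(hl,e*cv2.arcLength(hl,True),True)
        if len(q)==4:break
    q=q[:,0].astype(float)+0; q=q[np.argsort(np.arctan2(*(q-q.mean(0)).T[::-1]))]
    o=np.array([[-1,-1,0],[1,-1,0],[1,1,0],[-1,1,0]])*s/2
    K=np.array([[f["f"],0,f["cx"]],[0,f["f"],f["cy"]],[0,0,1]])
    ok,rv,tv=cv2.solvePnP(o,q,K,None,flags=cv2.SOLVEPNP_IPPE)
    M=cv2.Rodrigues(rv)[0];W=f["eye"]+f["rotation"]@tv[:,0];print("quad",q.tolist(),"world",W.round(4),"n",(f["rotation"]@M[:,2]).round(2))
    if "T_tool_cam" in f:
        T=np.array(f["T_tool_cam"]);print("tool",(T[:3,:3]@tv[:,0]+T[:3,3]).round(4),"n_tool",(T[:3,:3]@M[:,2]).round(3))
E
python3 - <<'E'
from h import *
f=grab("wrist");pnp(f,(250,170,370,270))
c=RK+.03*YR+.032*Z+.008*YR-.006*XR;print("exp",c)
print([proj(f,c+a*.02*XR+e*.02*Z).round(0) for a in(-1,1) for e in(-1,1)])
E
```

```text
quad [[276.0, 185.0], [341.0, 193.0], [343.0, 250.0], [273.0, 250.0]] world [ 0.4841 -0.2128  0.0355] n [-0.35 -0.93  0.13]
tool [ 0.0009 -0.0018  0.0726] n_tool [-0.729 -0.138  0.671]
exp [ 0.4833654 -0.2165022  0.032    ]
[array([277., 185.]), array([275., 247.]), array([340., 185.]), array([343., 247.])]
```

Call:
{"name": "servo_tool", "arguments": {"commands": [{"dx":0.15,"dy":-0.15,"dz":2,"ax":0,"ay":0,"az":0,"claw":1},{"dx":0,"dy":0,"dz":2,"ax":0,"ay":0,"az":0,"claw":1},{"dx":0,"dy":0,"dz":1.5,"ax":0,"ay":0,"az":0,"claw":1},{"dx":0,"dy":0,"dz":0.4,"ax":0,"ay":0,"az":0,"claw":1},{"dx":0,"dy":0,"dz":0,"ax":0,"ay":0,"az":0,"claw":0.4},{"dx":0,"dy":0,"dz":0,"ax":0,"ay":0,"az":0,"claw":0.2},{"dx":0,"dy":0,"dz":0,"ax":0,"ay":0,"az":0,"claw":0.1},{"dx":0,"dy":0,"dz":0,"ax":0,"ay":0,"az":0,"claw":0.1},{"dx":0,"dy":0,"dz":0,"ax":0,"ay":0,"az":0,"claw":0.1}], "force": 40}}

```text
t: 18.8
position: [0.4873, -0.2016, 0.0424]
tcp_rot: [0.265, 0.706, 0.568, -0.329]
ft_force: [0.9, 3.9, 6.0]
finger_gap: 0.0504
gripper_force: 41.4
```

Call:
{"name": "servo_tool", "arguments": {"commands": [{"dx":0,"dy":0,"dz":0,"ax":0,"ay":0,"az":0,"claw":0},{"dx":0,"dy":0,"dz":0,"ax":0,"ay":0,"az":0,"claw":0}], "force": 60}}

```text
t: 19.0
position: [0.4873, -0.2016, 0.0426]
tcp_rot: [0.265, 0.706, 0.568, -0.329]
ft_force: [-0.1, 4.0, 7.2]
finger_gap: 0.0494
gripper_force: 60.5
```

Run:
```python
from h import *
s=st();print(s["t"],s["position"],s["q"].round(2),s["finger_gap"],s["gripper_force"])
f=grab("wrist");save(f,"w13.png");pnp(f,(200,120,420,400))
p,Rt=pickF(0);plan(p,Rt)
c=RK+.03*YR+.032*Z-.006*XR
print("d",rot(s["tcp_rot"]).T@(c-s["position"]))
```

```text
19.0 [ 0.4873413  -0.20163228  0.04259778] [-0.73  1.42  1.09  1.97 -0.58  0.51  0.21] 0.04938691583285735 60.4843448556494
quad [[267.0, 224.0], [356.0, 234.0], [361.0, 319.0], [262.0, 319.0]] world [ 0.4854 -0.2113  0.0348] n [-0.35 -0.91  0.21]
tool [-0.0004  0.0001  0.0126] n_tool [-0.78  -0.152  0.607]
shift cm [-0.11  0.53  0.4 ] |turn deg [0.2 0.  0.1] 0.2
d [-0.0069026  -0.00073966  0.02472019]
```

Call:
{"name": "servo_tool", "arguments": {"commands": [{"dx":-1.5,"dy":0,"dz":-1.3,"ax":0,"ay":0,"az":0,"claw":0},{"dx":-3,"dy":0,"dz":-2.5,"ax":0,"ay":0,"az":0,"claw":0},{"dx":-3,"dy":0,"dz":-2.5,"ax":0,"ay":0,"az":0,"claw":0},{"dx":-3,"dy":0,"dz":-2.5,"ax":0,"ay":0,"az":0,"claw":0},{"dx":-2,"dy":0,"dz":-1.7,"ax":0,"ay":0,"az":0,"claw":0},{"dx":0,"dy":0,"dz":0,"ax":0,"ay":0,"az":0,"claw":0}]}}

```text
t: 19.65
position: [0.4873, -0.2026, 0.209]
tcp_rot: [0.266, 0.708, 0.567, -0.327]
ft_force: [0.4, -0.5, -1.4]
finger_gap: 0.049
gripper_force: 62.0
```

Run:
```python
from h import *
s=st();print(s["t"],s["position"],s["q"].round(2),s["finger_gap"],s["gripper_force"])
f=grab("wrist");save(f,"w14.png");pnp(f,(200,120,420,400))
V=toolR(-Z,XI);V1=toolR(-Z,YI);V2=toolR(-Z,-XI)
Rp=toolR(-np.cos(b)*Z-np.sin(b)*YI,-XI);d=np.array([-.006,-.0003,.022])
p=np.array([.549,.2525,.025])-Rp@d;print(p)
plan(None,V);s=st();p1=np.array([.549,.2,.25]);plan(p1,None,None,V);plan(None,V2,None,V);plan(None,Rp,None,V2);plan(p+[0,0,.06],None,p1,Rp)
```

```text
19.65 [ 0.48725649 -0.202586    0.20897368] [-0.79  1.18  1.3   1.97 -0.37  0.67  0.25] 0.0489741434052428 62.040730635635555
quad [[267.0, 224.0], [356.0, 225.0], [361.0, 318.0], [262.0, 319.0]] world [ 0.4847 -0.2135  0.2002] n [-0.22 -0.97  0.02]
tool [-0.0005 -0.0002  0.0142] n_tool [-0.659 -0.007  0.752]
[0.54881663 0.26204801 0.0457097 ]
shift cm [0. 0. 0.] |turn deg [ -5.   49.7 -11.1] 51.2
shift cm [40.26  5.73 -4.35] |turn deg [0. 0. 0.] 0.0
shift cm [0. 0. 0.] |turn deg [  0.   0. 180.] 180.0
shift cm [0. 0. 0.] |turn deg [-0. 40.  0.] 40.0
shift cm [-14.03   0.09   7.07] |turn deg [0. 0. 0.] 0.0
```

Call:
{"name": "servo_tool", "arguments": {"commands": [{"dx":0,"dy":0,"dz":0,"ax":-0.83,"ay":8.28,"az":-1.85,"claw":0},{"dx":0,"dy":0,"dz":0,"ax":-0.83,"ay":8.28,"az":-1.85,"claw":0},{"dx":0,"dy":0,"dz":0,"ax":-0.83,"ay":8.28,"az":-1.85,"claw":0},{"dx":0,"dy":0,"dz":0,"ax":-0.83,"ay":8.28,"az":-1.85,"claw":0},{"dx":0,"dy":0,"dz":0,"ax":-0.83,"ay":8.28,"az":-1.85,"claw":0},{"dx":0,"dy":0,"dz":0,"ax":-0.83,"ay":8.28,"az":-1.85,"claw":0},{"dx":3,"dy":0.4,"dz":-2,"ax":0,"ay":0,"az":0,"claw":0},{"dx":4.4,"dy":0.6,"dz":-1,"ax":0,"ay":0,"az":0,"claw":0},{"dx":4.4,"dy":0.6,"dz":-1,"ax":0,"ay":0,"az":0,"claw":0},{"dx":4.6,"dy":0.6,"dz":0,"ax":0,"ay":0,"az":0,"claw":0}]}}

```text
t: 20.7
position: [0.5105, -0.0376, 0.2446]
tcp_rot: [-0.001, 0.712, 0.702, -0.001]
ft_force: [1.3, -0.5, -1.4]
finger_gap: 0.049
gripper_force: 62.1
```

Call:
{"name": "servo_tool", "arguments": {"commands": [{"dx":4.7,"dy":0.7,"dz":0,"ax":0,"ay":0,"az":0,"claw":0},{"dx":4.7,"dy":0.7,"dz":0,"ax":0,"ay":0,"az":0,"claw":0},{"dx":4.7,"dy":0.7,"dz":0,"ax":0,"ay":0,"az":0,"claw":0},{"dx":4.7,"dy":0.7,"dz":0,"ax":0,"ay":0,"az":0,"claw":0},{"dx":4.7,"dy":0.7,"dz":0,"ax":0,"ay":0,"az":0,"claw":0},{"dx":0,"dy":0,"dz":0,"ax":0,"ay":0,"az":-8.5,"claw":0},{"dx":0,"dy":0,"dz":0,"ax":0,"ay":0,"az":-8.5,"claw":0},{"dx":0,"dy":0,"dz":0,"ax":0,"ay":0,"az":-8.5,"claw":0},{"dx":0,"dy":0,"dz":0,"ax":0,"ay":0,"az":-8.5,"claw":0},{"dx":0,"dy":0,"dz":0,"ax":0,"ay":0,"az":-8.5,"claw":0}]}}

```text
t: 21.7
position: [0.5471, 0.1965, 0.2426]
tcp_rot: [-0.002, 0.405, 0.914, -0.002]
ft_force: [-0.2, 0.1, -0.2]
finger_gap: 0.0491
gripper_force: 62.1
```

Call:
{"name": "servo_tool", "arguments": {"commands": [{"dx":0,"dy":0,"dz":0,"ax":0,"ay":0,"az":-8.5,"claw":0},{"dx":0,"dy":0,"dz":0,"ax":0,"ay":0,"az":-8.5,"claw":0},{"dx":0,"dy":0,"dz":0,"ax":0,"ay":0,"az":-8.5,"claw":0},{"dx":0,"dy":0,"dz":0,"ax":0,"ay":0,"az":-8.5,"claw":0},{"dx":0,"dy":0,"dz":0,"ax":0,"ay":0,"az":-8.5,"claw":0},{"dx":0,"dy":0,"dz":0,"ax":0,"ay":0,"az":-8.5,"claw":0},{"dx":0,"dy":0,"dz":0,"ax":0,"ay":0,"az":-8.5,"claw":0},{"dx":0,"dy":0,"dz":0,"ax":0,"ay":0,"az":-8.5,"claw":0},{"dx":0,"dy":0,"dz":0,"ax":0,"ay":0,"az":0,"claw":0}]}}

```text
t: 22.6
position: [0.5473, 0.1962, 0.2428]
tcp_rot: [-0.003, -0.173, 0.985, -0.0]
ft_force: [0.0, -0.1, -1.1]
finger_gap: 0.0494
gripper_force: 62.1
```

Run:
```python
from h import *
s=st();print(s["t"],s["position"],s["q"].round(2),s["finger_gap"],s["gripper_force"])
Rp=toolR(-np.cos(b)*Z-np.sin(b)*YI,-XI);d=np.array([-.006,-.0002,.021])
p=np.array([.549,.2525,.025])-Rp@d
V2=toolR(-Z,-XI);plan(None,V2);plan(None,Rp,None,V2);plan(p+[0,0,.06],None,None,Rp)
```

```text
22.6 [0.54726053 0.19622771 0.24275346] [-0.56  0.56  0.26  1.73 -0.18  0.88  1.69] 0.049398203672920575 62.11190203903243
shift cm [0. 0. 0.] |turn deg [  0.2  -0.3 -69.4] 69.4
shift cm [0. 0. 0.] |turn deg [-0. 40.  0.] 40.0
shift cm [-13.85  -0.09   6.37] |turn deg [0. 0. 0.] 0.0
```

Call:
{"name": "servo_tool", "arguments": {"commands": [{"dx":0,"dy":0,"dz":0,"ax":0,"ay":0,"az":-8.5,"claw":0},{"dx":0,"dy":0,"dz":0,"ax":0,"ay":0,"az":-8.5,"claw":0},{"dx":0,"dy":0,"dz":0,"ax":0,"ay":0,"az":-8.5,"claw":0},{"dx":0,"dy":0,"dz":0,"ax":0,"ay":0,"az":-8.5,"claw":0},{"dx":0,"dy":0,"dz":0,"ax":0,"ay":8,"az":0,"claw":0},{"dx":0,"dy":0,"dz":0,"ax":0,"ay":8,"az":0,"claw":0},{"dx":0,"dy":0,"dz":0,"ax":0,"ay":8,"az":0,"claw":0}]}}

```text
t: 23.3
position: [0.548, 0.1965, 0.2443]
tcp_rot: [-0.189, -0.441, 0.872, -0.096]
ft_force: [0.1, -0.7, -1.0]
finger_gap: 0.0492
gripper_force: 62.3
```

Run:
```python
from h import *
s=st();print(s["t"],s["position"],s["q"].round(2),s["finger_gap"],s["gripper_force"])
Rp=toolR(-np.cos(b)*Z-np.sin(b)*YI,-XI);plan(None,Rp)
```

```text
23.3 [0.54803595 0.19652058 0.24425017] [-0.59  0.75  0.18  1.41  0.08  1.37  2.04] 0.049194527618435735 62.28068484691903
shift cm [0. 0. 0.] |turn deg [ 19.1  15.  -30.3] 38.8
```

Fine, well inside limits. Finish the turn, then go over pocket 0.

Call:
{"name": "servo_tool", "arguments": {"commands": [{"dx":0,"dy":0,"dz":0,"ax":3.82,"ay":3,"az":-6.06,"claw":0},{"dx":0,"dy":0,"dz":0,"ax":3.82,"ay":3,"az":-6.06,"claw":0},{"dx":0,"dy":0,"dz":0,"ax":3.82,"ay":3,"az":-6.06,"claw":0},{"dx":0,"dy":0,"dz":0,"ax":3.82,"ay":3,"az":-6.06,"claw":0},{"dx":0,"dy":0,"dz":0,"ax":3.82,"ay":3,"az":-6.06,"claw":0},{"dx":-3.4,"dy":0,"dz":1.6,"ax":0,"ay":0,"az":0,"claw":0},{"dx":-3.4,"dy":0,"dz":1.6,"ax":0,"ay":0,"az":0,"claw":0},{"dx":-3.4,"dy":0,"dz":1.6,"ax":0,"ay":0,"az":0,"claw":0},{"dx":-3.4,"dy":0,"dz":1.6,"ax":0,"ay":0,"az":0,"claw":0},{"dx":0,"dy":0,"dz":0,"ax":0,"ay":0,"az":0,"claw":0}]}}

```text
t: 24.3
position: [0.5449, 0.2619, 0.1016]
tcp_rot: [-0.244, -0.663, 0.666, -0.238]
ft_force: [-1.3, 0.5, -0.7]
finger_gap: 0.049
gripper_force: 62.1
```

Run:
```python
from h import *
s=st();print(s["t"],s["position"],s["q"].round(2),s["finger_gap"],s["gripper_force"])
Rp=toolR(-np.cos(b)*Z-np.sin(b)*YI,-XI);d=np.array([-.006,-.0002,.021])
p=np.array([.5495,.252,.025])-Rp@d;print(p);plan(p,Rp)
f=grab("wrist");save(f,"w15.png");pnp(f,(200,120,420,400));print("im c est",s["position"]+rot(s["tcp_rot"])@d)
```

```text
24.3 [0.54491985 0.26190865 0.10159718] [-0.81  1.    0.13  1.43  0.41  1.24  2.17] 0.04897138196253606 62.14292326010764
[0.54940877 0.26090405 0.04494366]
shift cm [-3.55 -0.48  4.41] |turn deg [0.1 0.2 0.5] 0.5
quad [[267.0, 225.0], [356.0, 225.0], [361.0, 318.0], [262.0, 319.0]] world [0.5445 0.2516 0.0919] n [-0.02  0.05 -1.  ]
tool [0.0017 0.0003 0.0141] n_tool [-0.676  0.018  0.737]
im c est [0.54493998 0.25306592 0.08162606]
```

Call:
{"name": "servo_tool", "arguments": {"commands": [{"dx":-1.2,"dy":-0.48,"dz":1.4,"ax":0,"ay":0,"az":0,"claw":0},{"dx":-1.2,"dy":0,"dz":1.4,"ax":0,"ay":0,"az":0,"claw":0},{"dx":-0.7,"dy":0,"dz":0.85,"ax":0,"ay":0,"az":0,"claw":0},{"dx":-0.5,"dy":0,"dz":0.6,"ax":0,"ay":0,"az":0,"claw":0},{"dx":0,"dy":0,"dz":0,"ax":0,"ay":0,"az":0,"claw":0},{"dx":0,"dy":0,"dz":0,"ax":0,"ay":0,"az":0,"claw":0}]}}

```text
t: 24.95
position: [0.5539, 0.2608, 0.0522]
tcp_rot: [-0.24, -0.662, 0.668, -0.24]
ft_force: [0.7, -0.7, -0.9]
finger_gap: 0.0493
gripper_force: 62.2
```

Call:
{"name": "servo_tool", "arguments": {"commands": [{"dx":-0.07,"dy":0,"dz":0.08,"ax":0,"ay":0,"az":0,"claw":0},{"dx":-0.07,"dy":0,"dz":0.08,"ax":0,"ay":0,"az":0,"claw":0},{"dx":0,"dy":0,"dz":0,"ax":0,"ay":0,"az":0,"claw":0}]}}

```text
t: 25.25
position: [0.5537, 0.261, 0.05]
tcp_rot: [-0.24, -0.662, 0.668, -0.239]
ft_force: [-0.2, -0.4, -0.3]
finger_gap: 0.0493
gripper_force: 62.2
```

Call:
{"name": "servo_tool", "arguments": {"commands": [{"dx":-0.07,"dy":0.42,"dz":0.08,"ax":0,"ay":0,"az":0,"claw":0},{"dx":-0.13,"dy":0,"dz":0.16,"ax":0,"ay":0,"az":0,"claw":0},{"dx":0,"dy":0,"dz":0,"ax":0,"ay":0,"az":0,"claw":0},{"dx":0,"dy":0,"dz":0,"ax":0,"ay":0,"az":0,"claw":0}]}}

```text
t: 25.65
position: [0.5495, 0.2609, 0.0466]
tcp_rot: [-0.241, -0.662, 0.668, -0.24]
ft_force: [-0.1, 0.8, -0.2]
finger_gap: 0.0492
gripper_force: 62.2
```

Run:
```python
from h import *
s=st();print(s["t"],s["position"],s["ft_force"].round(1))
d=np.array([-.006,-.0002,.021]);print("c est",s["position"]+rot(s["tcp_rot"])@d)
f=grab("wrist");pnp(f,(200,120,420,400))
f=grab("side");save(f,"s16.png");amber(f,.033)
```

```text
25.65 [0.54945842 0.26092128 0.04661221] [-0.1  0.8 -0.2]
c est [0.54961475 0.25212581 0.02662083]
quad [[267.0, 225.0], [355.0, 224.0], [361.0, 319.0], [262.0, 319.0]] world [0.5492 0.2506 0.0361] n [-0.   -0.03 -1.  ]
tool [0.0012 0.0002 0.0147] n_tool [-0.613  0.004  0.79 ]
[326, 26, 61, 75, 2978] [353.  59.] ctr [0.8537 0.698  0.033 ] sides [np.float64(0.284), np.float64(0.594)]
[305, 87, 35, 29, 446] [319.  99.] ctr [0.6671 0.4407 0.033 ] sides [np.float64(0.136), np.float64(0.153)]
[288, 131, 14, 9, 94] [295. 135.] ctr [0.5499 0.2488 0.033 ] sides [np.float64(0.042), np.float64(0.039)]
[295, 160, 15, 10, 118] [302. 164.] ctr [0.5517 0.1028 0.033 ] sides [np.float64(0.042), np.float64(0.039)]
[429, 171, 10, 17, 108] [433. 179.] ctr [ 0.9151 -0.0377  0.033 ] sides [np.float64(0.073), np.float64(0.021)]
[417, 174, 11, 15, 103] [422. 181.] ctr [ 0.8795 -0.0399  0.033 ] sides [np.float64(0.029), np.float64(0.059)]
[430, 184, 49, 54, 689] [452. 212.] ctr [ 0.9164 -0.1707  0.033 ] sides [np.float64(0.087), np.float64(0.19)]
```

Call:
{"name": "servo_tool", "arguments": {"commands": [{"dx":-0.17,"dy":0,"dz":0.0,"ax":0,"ay":0,"az":0,"claw":0},{"dx":-0.1,"dy":0,"dz":0.1,"ax":0,"ay":0,"az":0,"claw":0},{"dx":0,"dy":0,"dz":0,"ax":0,"ay":0,"az":0,"claw":0},{"dx":0,"dy":0,"dz":0,"ax":0,"ay":0,"az":0,"claw":0}]}}

```text
t: 26.15
position: [0.5497, 0.262, 0.0456]
tcp_rot: [-0.241, -0.662, 0.668, -0.24]
ft_force: [-0.9, 0.7, 7.6]
finger_gap: 0.0494
gripper_force: 63.1
```

Call:
{"name": "servo_tool", "arguments": {"commands": [{"dx":-0.07,"dy":0,"dz":0.08,"ax":0,"ay":0,"az":0,"claw":0},{"dx":0,"dy":0,"dz":0,"ax":0,"ay":0,"az":0,"claw":0},{"dx":0,"dy":0,"dz":0,"ax":0,"ay":0,"az":0,"claw":0}]}}

```text
t: 26.45
position: [0.5497, 0.262, 0.0456]
tcp_rot: [-0.241, -0.662, 0.668, -0.241]
ft_force: [-1.0, 2.6, 10.1]
finger_gap: 0.0494
gripper_force: 63.7
```

Call:
{"name": "servo_tool", "arguments": {"commands": [{"dx":0,"dy":0,"dz":0,"ax":0,"ay":0,"az":0,"claw":0.25},{"dx":0,"dy":0,"dz":0,"ax":0,"ay":0,"az":0,"claw":0.35},{"dx":0,"dy":0,"dz":0,"ax":0,"ay":0,"az":0,"claw":0.45},{"dx":0,"dy":0,"dz":0,"ax":0,"ay":0,"az":0,"claw":0.45}]}}

```text
t: 26.85
position: [0.5494, 0.2624, 0.0428]
tcp_rot: [-0.241, -0.663, 0.668, -0.239]
ft_force: [-0.3, -0.1, -0.1]
finger_gap: 0.0624
gripper_force: 0.0
```

Call:
{"name": "servo_tool", "arguments": {"commands": [{"dx":0,"dy":0,"dz":-1,"ax":0,"ay":0,"az":0,"claw":0.45},{"dx":0,"dy":0,"dz":-2,"ax":0,"ay":0,"az":0,"claw":0.45},{"dx":0,"dy":0,"dz":-4,"ax":0,"ay":0,"az":0,"claw":0.6},{"dx":1,"dy":0,"dz":-4,"ax":0,"ay":0,"az":0,"claw":1},{"dx":1,"dy":0,"dz":-4,"ax":0,"ay":0,"az":0,"claw":1},{"dx":0,"dy":0,"dz":0,"ax":0,"ay":0,"az":0,"claw":1}]}}

```text
t: 27.45
position: [0.5516, 0.3481, 0.1768]
tcp_rot: [-0.235, -0.664, 0.669, -0.239]
ft_force: [0.6, 0.1, -1.0]
finger_gap: 0.0852
gripper_force: 0.0
```

Run:
```python
from h import *
s=st();print(s["t"],s["position"],s["q"].round(2))
for n in("wrist","side"):
    f=grab(n);save(f,n+"17.png");print(n);amber(f,.030)
V=toolR(-Z,-XI);plan(None,V)
V1=toolR(-Z,YI);plan(None,V1)
```

```text
27.45 [0.5515898  0.34807549 0.17681816] [-0.87  0.99  0.11  1.19  0.37  1.48  2.21]
wrist
[293, 56, 40, 31, 1205] [312.  71.] ctr [0.5508 0.1035 0.03  ] sides [np.float64(0.043), np.float64(0.041)]
[292, 179, 47, 43, 1976] [315. 200.] ctr [0.5494 0.2514 0.03  ] sides [np.float64(0.043), np.float64(0.041)]
[99, 388, 32, 12, 269] [115. 395.] ctr [0.6965 0.4039 0.03  ] sides [np.float64(0.007), np.float64(0.023)]
side
[327, 26, 60, 75, 2979] [353.  59.] ctr [0.8553 0.7031 0.03  ] sides [np.float64(0.284), np.float64(0.591)]
[305, 87, 36, 29, 483] [318.  99.] ctr [0.6649 0.4434 0.03  ] sides [np.float64(0.137), np.float64(0.162)]
[288, 131, 14, 9, 90] [295. 135.] ctr [0.5505 0.253  0.03  ] sides [np.float64(0.042), np.float64(0.038)]
[295, 160, 15, 10, 118] [302. 164.] ctr [0.5521 0.1062 0.03  ] sides [np.float64(0.042), np.float64(0.039)]
[429, 171, 10, 17, 108] [433. 179.] ctr [ 0.9168 -0.0348  0.03  ] sides [np.float64(0.074), np.float64(0.021)]
[417, 174, 11, 15, 104] [422. 181.] ctr [ 0.8809 -0.0371  0.03  ] sides [np.float64(0.031), np.float64(0.059)]
[430, 184, 49, 54, 686] [452. 212.] ctr [ 0.918  -0.1678  0.03  ] sides [np.float64(0.088), np.float64(0.191)]
shift cm [0. 0. 0.] |turn deg [ -0.3 -39.5   0.3] 39.5
shift cm [0. 0. 0.] |turn deg [-31.2 -30.8  86.3] 96.8
```

Both dishes seated at (0.551, 0.104) and (0.549, 0.251), amber 41×43 mm up. Now turn the tool upright, fingers shut, and go in front of the tab.

Call:
{"name": "servo_tool", "arguments": {"commands": [{"dx":0,"dy":0,"dz":0,"ax":-2.6,"ay":-2.57,"az":7.19,"claw":1},{"dx":0,"dy":0,"dz":0,"ax":-2.6,"ay":-2.57,"az":7.19,"claw":1},{"dx":0,"dy":0,"dz":0,"ax":-2.6,"ay":-2.57,"az":7.19,"claw":1},{"dx":0,"dy":0,"dz":0,"ax":-2.6,"ay":-2.57,"az":7.19,"claw":1},{"dx":0,"dy":0,"dz":0,"ax":-2.6,"ay":-2.57,"az":7.19,"claw":0},{"dx":0,"dy":0,"dz":0,"ax":-2.6,"ay":-2.57,"az":7.19,"claw":0},{"dx":0,"dy":0,"dz":0,"ax":-2.6,"ay":-2.57,"az":7.19,"claw":-1},{"dx":0,"dy":0,"dz":0,"ax":-2.6,"ay":-2.57,"az":7.19,"claw":-1},{"dx":0,"dy":0,"dz":0,"ax":-2.6,"ay":-2.57,"az":7.19,"claw":-1},{"dx":0,"dy":0,"dz":0,"ax":-2.6,"ay":-2.57,"az":7.19,"claw":-1}]}}

```text
t: 28.55
position: [0.5496, 0.3411, 0.17]
tcp_rot: [-0.046, -0.115, 0.991, -0.045]
ft_force: [-0.6, -0.0, -1.3]
finger_gap: -0.0002
gripper_force: 0.0
```

Call:
{"name": "servo_tool", "arguments": {"commands": [{"dx":0,"dy":0,"dz":0,"ax":-2.6,"ay":-2.57,"az":7.19,"claw":-1},{"dx":0,"dy":0,"dz":0,"ax":-2.6,"ay":-2.57,"az":7.19,"claw":-1},{"dx":0,"dy":0,"dz":0,"ax":0,"ay":0,"az":0,"claw":-1}]}}

```text
t: 28.85
position: [0.5485, 0.3399, 0.1704]
tcp_rot: [-0.002, 0.008, 1.0, -0.002]
ft_force: [0.1, -0.2, 0.3]
finger_gap: -0.0002
gripper_force: 0.0
```

Run:
```python
from h import *
s=st();print(s["t"],s["position"],s["q"].round(2),s["finger_gap"])
V1=toolR(-Z,YI);plan([.403,.179,.177],V1)
```

```text
28.85 [0.5484536  0.33989471 0.17044426] [-0.77  0.74  0.3   1.61 -0.27  0.84  1.19] -0.00022141039214058884
shift cm [ 14.29 -16.32  -0.53] |turn deg [-0.2 -0.2 -0.2] 0.4
```

Call:
{"name": "servo_tool", "arguments": {"commands": [{"dx":2.9,"dy":-3.26,"dz":0,"ax":0,"ay":0,"az":0,"claw":-1},{"dx":2.9,"dy":-3.26,"dz":0,"ax":0,"ay":0,"az":0,"claw":-1},{"dx":2.9,"dy":-3.26,"dz":0,"ax":0,"ay":0,"az":0,"claw":-1},{"dx":2.9,"dy":-3.26,"dz":0,"ax":0,"ay":0,"az":0,"claw":-1},{"dx":2.7,"dy":-3.26,"dz":0,"ax":0,"ay":0,"az":0,"claw":-1},{"dx":0,"dy":0,"dz":0,"ax":0,"ay":0,"az":0,"claw":-1},{"dx":0,"dy":0,"dz":4,"ax":0,"ay":0,"az":0,"claw":-1},{"dx":0,"dy":0,"dz":4,"ax":0,"ay":0,"az":0,"claw":-1},{"dx":0,"dy":0,"dz":3.7,"ax":0,"ay":0,"az":0,"claw":-1},{"dx":0,"dy":0,"dz":0,"ax":0,"ay":0,"az":0,"claw":-1}]}}

```text
t: 29.85
position: [0.4026, 0.1829, 0.0626]
tcp_rot: [-0.006, 0.005, 1.0, 0.0]
ft_force: [-0.7, -0.4, -0.3]
finger_gap: 0.0001
gripper_force: 0.0
```

Call:
{"name": "servo_tool", "arguments": {"commands": [{"dx":-0.8,"dy":0,"dz":0,"ax":0,"ay":0,"az":0,"claw":-1},{"dx":-0.8,"dy":0,"dz":0,"ax":0,"ay":0,"az":0,"claw":-1},{"dx":-0.8,"dy":0,"dz":0,"ax":0,"ay":0,"az":0,"claw":-1},{"dx":-0.8,"dy":0,"dz":0,"ax":0,"ay":0,"az":0,"claw":-1},{"dx":-0.8,"dy":0,"dz":0,"ax":0,"ay":0,"az":0,"claw":-1}]}}

```text
t: 30.35
position: [0.4409, 0.1832, 0.0667]
tcp_rot: [-0.006, 0.005, 1.0, 0.002]
ft_force: [-9.1, -0.5, 10.3]
finger_gap: 0.0001
gripper_force: 6.9
```

Call:
{"name": "servo_tool", "arguments": {"commands": [{"dx":1.5,"dy":0,"dz":0,"ax":0,"ay":0,"az":0,"claw":-1},{"dx":1.5,"dy":0,"dz":0,"ax":0,"ay":0,"az":0,"claw":-1},{"dx":0,"dy":0,"dz":0,"ax":0,"ay":0,"az":0,"claw":-1}]}}

```text
t: 30.65
position: [0.413, 0.1833, 0.0665]
tcp_rot: [-0.003, 0.005, 1.0, 0.002]
ft_force: [1.0, -0.8, 0.6]
finger_gap: 0.0002
gripper_force: 0.0
```

Run:
```python
from h import *
s=st();print(s["t"],s["position"],s["q"].round(2),s["ft_force"].round(1))
V1=toolR(-Z,YI);plan([.405,.18,.05],V1)
f=grab("side");save(f,"s18.png");amber(f,.03)
```

```text
30.65 [0.41301043 0.18325635 0.06654377] [-0.62  0.72  0.21  2.2  -0.57  0.28  1.65] [ 1.  -0.8  0.6]
shift cm [ 0.79 -0.34  1.66] |turn deg [ 0.2 -0.3  0.1] 0.4
[326, 26, 61, 75, 2978] [353.  59.] ctr [0.8552 0.703  0.03  ] sides [np.float64(0.285), np.float64(0.59)]
[305, 87, 36, 29, 484] [318.  99.] ctr [0.6645 0.4429 0.03  ] sides [np.float64(0.139), np.float64(0.163)]
[292, 131, 14, 9, 92] [298. 135.] ctr [0.5625 0.253  0.03  ] sides [np.float64(0.042), np.float64(0.038)]
[299, 160, 15, 10, 115] [306. 164.] ctr [0.5639 0.1056 0.03  ] sides [np.float64(0.042), np.float64(0.039)]
[429, 171, 10, 17, 108] [433. 179.] ctr [ 0.9168 -0.0348  0.03  ] sides [np.float64(0.074), np.float64(0.021)]
[417, 174, 11, 15, 103] [422. 181.] ctr [ 0.8811 -0.0371  0.03  ] sides [np.float64(0.029), np.float64(0.059)]
[430, 184, 49, 54, 688] [452. 212.] ctr [ 0.918  -0.1682  0.03  ] sides [np.float64(0.088), np.float64(0.191)]
```

Run:
```python
from h import *
a=np.radians(15);Rt=toolR(-np.cos(a)*Z-np.sin(a)*XI,YI);plan(None,Rt);p0=st()["position"];plan([.413,.18,.052],None,None,Rt);plan([.423,.18,.052],None,[.413,.18,.052],Rt)
```

```text
shift cm [0. 0. 0.] |turn deg [ 0.3 14.8  0.1] 14.8
shift cm [-0.21 -0.34  1.45] |turn deg [0. 0. 0.] 0.0
shift cm [-0.97  0.01 -0.26] |turn deg [0. 0. 0.] 0.0
```

Call:
{"name": "servo_tool", "arguments": {"commands": [{"dx":0,"dy":0,"dz":0,"ax":0,"ay":7.4,"az":0,"claw":-1},{"dx":0,"dy":0,"dz":0,"ax":0,"ay":7.4,"az":0,"claw":-1},{"dx":-0.1,"dy":-0.17,"dz":0.7,"ax":0,"ay":0,"az":0,"claw":-1},{"dx":-0.1,"dy":-0.17,"dz":0.7,"ax":0,"ay":0,"az":0,"claw":-1},{"dx":0,"dy":0,"dz":0,"ax":0,"ay":0,"az":0,"claw":-1}]}}

```text
t: 31.2
position: [0.4107, 0.1791, 0.0508]
tcp_rot: [-0.132, 0.006, 0.991, 0.002]
ft_force: [-0.6, 0.1, 0.6]
finger_gap: -0.0
gripper_force: 0.0
```

Run:
```python
from h import *
s=st();print(s["t"],s["position"],s["q"].round(2),s["ft_force"].round(1))
plan([.533,.18,.052])
```

```text
31.2 [0.41068539 0.17905367 0.05084689] [-0.57  0.82  0.27  2.02 -0.5   0.64  1.65] [-0.6  0.1  0.6]
shift cm [-11.78   0.24  -3.3 ] |turn deg [0. 0. 0.] 0.0
```

Call:
{"name": "servo_tool", "arguments": {"commands": [{"dx":-0.95,"dy":0.02,"dz":-0.27,"ax":0,"ay":0,"az":0,"claw":-1},{"dx":-0.95,"dy":0.02,"dz":-0.27,"ax":0,"ay":0,"az":0,"claw":-1},{"dx":-0.95,"dy":0.02,"dz":-0.27,"ax":0,"ay":0,"az":0,"claw":-1},{"dx":-0.95,"dy":0.02,"dz":-0.27,"ax":0,"ay":0,"az":0,"claw":-1},{"dx":-0.95,"dy":0.02,"dz":-0.27,"ax":0,"ay":0,"az":0,"claw":-1},{"dx":-0.95,"dy":0.02,"dz":-0.27,"ax":0,"ay":0,"az":0,"claw":-1},{"dx":-0.95,"dy":0.02,"dz":-0.27,"ax":0,"ay":0,"az":0,"claw":-1},{"dx":-0.95,"dy":0.02,"dz":-0.27,"ax":0,"ay":0,"az":0,"claw":-1},{"dx":-0.95,"dy":0.02,"dz":-0.27,"ax":0,"ay":0,"az":0,"claw":-1},{"dx":-0.95,"dy":0.02,"dz":-0.27,"ax":0,"ay":0,"az":0,"claw":-1}]}}

```text
t: 32.2
position: [0.5067, 0.1793, 0.0526]
tcp_rot: [-0.136, 0.006, 0.991, 0.001]
ft_force: [-8.1, -3.1, -0.4]
finger_gap: -0.0001
gripper_force: 4.2
```

Call:
{"name": "servo_tool", "arguments": {"commands": [{"dx":-0.95,"dy":0.02,"dz":-0.27,"ax":0,"ay":0,"az":0,"claw":-1},{"dx":-0.95,"dy":0.02,"dz":-0.27,"ax":0,"ay":0,"az":0,"claw":-1},{"dx":-0.95,"dy":0.02,"dz":-0.27,"ax":0,"ay":0,"az":0,"claw":-1}]}}

```text
t: 32.5
position: [0.5363, 0.179, 0.0527]
tcp_rot: [-0.137, 0.006, 0.991, 0.001]
ft_force: [-7.9, -3.6, -2.4]
finger_gap: 0.0002
gripper_force: 4.0
```

Run:
```python
from h import *
s=st();print(s["t"],s["position"],s["q"].round(2),s["ft_force"].round(1))
plan([.57,.18,.052])
f=grab("side");save(f,"s19.png");amber(f,.03)
```

```text
32.5 [0.53630399 0.17896563 0.05269072] [-0.51  0.93  0.32  1.66 -0.43  0.9   1.61] [-7.9 -3.6 -2.4]
shift cm [-3.26  0.14 -0.85] |turn deg [0. 0. 0.] 0.0
[330, 26, 57, 75, 2697] [355.  60.] ctr [0.862  0.6933 0.03  ] sides [np.float64(0.255), np.float64(0.6)]
[316, 89, 25, 27, 228] [325. 100.] ctr [0.6869 0.4328 0.03  ] sides [np.float64(0.135), np.float64(0.105)]
[429, 171, 10, 17, 108] [433. 179.] ctr [ 0.9168 -0.0348  0.03  ] sides [np.float64(0.074), np.float64(0.021)]
[417, 174, 11, 15, 103] [422. 181.] ctr [ 0.8811 -0.0371  0.03  ] sides [np.float64(0.029), np.float64(0.059)]
[430, 184, 49, 54, 687] [452. 212.] ctr [ 0.9181 -0.1682  0.03  ] sides [np.float64(0.088), np.float64(0.191)]
```

Sliding at 8 N. Continue to the stop, watching force.

Call:
{"name": "servo_tool", "arguments": {"commands": [{"dx":-0.8,"dy":0,"dz":-0.22,"ax":0,"ay":0,"az":0,"claw":-1},{"dx":-0.8,"dy":0,"dz":-0.22,"ax":0,"ay":0,"az":0,"claw":-1},{"dx":-0.8,"dy":0,"dz":-0.22,"ax":0,"ay":0,"az":0,"claw":-1},{"dx":-0.4,"dy":0,"dz":-0.1,"ax":0,"ay":0,"az":0,"claw":-1}]}}

```text
t: 32.95
position: [0.5663, 0.1786, 0.0528]
tcp_rot: [-0.136, 0.006, 0.991, 0.001]
ft_force: [-7.4, -2.8, -0.5]
finger_gap: 0.0002
gripper_force: 3.9
```

Call:
{"name": "servo_tool", "arguments": {"commands": [{"dx":-0.4,"dy":0,"dz":-0.1,"ax":0,"ay":0,"az":0,"claw":-1},{"dx":-0.3,"dy":0,"dz":-0.08,"ax":0,"ay":0,"az":0,"claw":-1}]}}

```text
t: 33.15
position: [0.568, 0.1786, 0.0526]
tcp_rot: [-0.142, 0.006, 0.99, 0.001]
ft_force: [-20.7, -3.8, 5.1]
finger_gap: -0.0002
gripper_force: 10.6
```

Call:
{"name": "servo_tool", "arguments": {"commands": [{"dx":-0.3,"dy":0,"dz":-0.08,"ax":0,"ay":0,"az":0,"claw":-1}]}}

```text
t: 33.25
position: [0.5681, 0.1785, 0.0526]
tcp_rot: [-0.145, 0.006, 0.989, 0.001]
ft_force: [-26.3, -3.4, 9.2]
finger_gap: 0.0001
gripper_force: 13.4
```

Call:
{"name": "servo_tool", "arguments": {"commands": [{"dx":-0.2,"dy":0,"dz":-0.05,"ax":0,"ay":0,"az":0,"claw":-1}]}}

```text
t: 33.35
position: [0.5683, 0.1785, 0.0526]
tcp_rot: [-0.147, 0.006, 0.989, 0.001]
ft_force: [-27.7, -4.2, 11.1]
finger_gap: 0.0002
gripper_force: 14.8
```

Tray is hard against its stop. Back off, rise, and look at the stud.

Call:
{"name": "servo_tool", "arguments": {"commands": [{"dx":2,"dy":0,"dz":0.6,"ax":0,"ay":0,"az":0,"claw":-1},{"dx":1,"dy":0,"dz":-1,"ax":0,"ay":0,"az":0,"claw":-1},{"dx":0,"dy":0,"dz":-4.5,"ax":0,"ay":-7.5,"az":0,"claw":-1},{"dx":0,"dy":0,"dz":-4.5,"ax":0,"ay":-7.5,"az":0,"claw":-1},{"dx":0,"dy":-2,"dz":-4.5,"ax":0,"ay":0,"az":0,"claw":0},{"dx":-0.5,"dy":-4.5,"dz":-2,"ax":0,"ay":0,"az":0,"claw":0},{"dx":-0.5,"dy":-4.5,"dz":-2,"ax":0,"ay":0,"az":0,"claw":0},{"dx":-0.5,"dy":-4,"dz":-2,"ax":0,"ay":0,"az":0,"claw":0},{"dx":0,"dy":0,"dz":0,"ax":0,"ay":0,"az":0,"claw":0}]}}

```text
t: 34.25
position: [0.5885, 0.0204, 0.2632]
tcp_rot: [0.005, 0.011, 1.0, -0.0]
ft_force: [0.5, -0.1, 0.2]
finger_gap: 0.0429
gripper_force: 0.0
```

Run:
```python
from h import *
s=st();print(s["t"],s["position"],s["tcp_rot"],s["q"].round(2))
f=grab("wrist");save(f,"w20.png")
import pickle;pickle.dump(f,open("w20.pkl","wb"))
print(proj(f,[.5691,.0245,.076]),proj(f,[.69,.095,.124]))
```

```text
34.25 [0.58851292 0.02036869 0.26315302] [ 4.96318833e-03  1.14841906e-02  9.99921627e-01 -4.68646540e-04] [-0.38  0.57  0.47  1.7  -0.31  0.94  1.76]
[316.81678247 153.243705  ] [400.87089061 298.75054989]
```

View pics/w20.png

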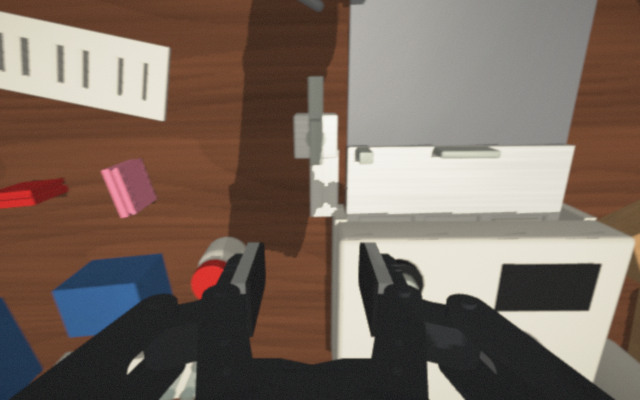

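View: ear block (293..338, 113..158), bar's +x end at (315,165), cam arm tip at (316,76), tray shut with tab at (468,153).

Run:
```python
from h import *
import pickle
f=pickle.load(open("w20.pkl","rb"))
print("ear",ray(f,293,114,.032),ray(f,338,158,.032));print("bar end",ray(f,315,165,.076),"lower?",ray(f,315,165,.048));print("arm tip",ray(f,316,77,.046))
g=cv2.cvtColor(f["img"],cv2.COLOR_RGB2GRAY)
for v in (100,120,130,140,150,160,165):print(v,g[v,300:332].tolist())
print("col",g[100:175,316].tolist())
print("tab",ray(f,468,149,.044))
```

```text
ear [0.5370832  0.00187465 0.032     ] [0.58260288 0.04679444 0.032     ]
bar end [0.57987678 0.02264656 0.076     ] lower? [0.58597863 0.02274588 0.048     ]
arm tip [0.50314416 0.02533159 0.046     ]
100 [51, 54, 53, 54, 54, 53, 59, 75, 98, 116, 122, 126, 127, 127, 129, 124, 127, 128, 125, 127, 126, 120, 112, 96, 84, 77, 79, 78, 78, 77, 79, 79]
120 [156, 155, 154, 155, 155, 155, 151, 146, 137, 122, 110, 108, 108, 109, 107, 109, 107, 106, 108, 107, 117, 153, 207, 232, 242, 244, 244, 244, 245, 245, 245, 245]
130 [158, 158, 157, 158, 160, 159, 159, 150, 140, 128, 123, 125, 127, 127, 125, 124, 123, 123, 123, 123, 127, 146, 192, 226, 241, 244, 244, 244, 244, 245, 244, 244]
140 [155, 155, 151, 152, 150, 141, 134, 125, 120, 118, 119, 125, 124, 126, 126, 126, 121, 120, 122, 124, 124, 136, 168, 194, 214, 227, 236, 240, 242, 242, 242, 242]
150 [149, 153, 153, 151, 151, 152, 153, 150, 144, 135, 127, 125, 124, 126, 124, 123, 125, 122, 124, 123, 131, 161, 203, 224, 235, 240, 240, 241, 241, 241, 240, 241]
160 [59, 57, 60, 60, 59, 61, 59, 61, 65, 85, 104, 118, 123, 124, 125, 123, 124, 122, 130, 153, 179, 195, 213, 226, 236, 240, 241, 241, 241, 241, 240, 241]
165 [59, 57, 59, 57, 57, 56, 54, 60, 66, 85, 107, 128, 154, 182, 204, 212, 213, 213, 214, 219, 224, 233, 236, 238, 240, 240, 240, 240, 241, 240, 240, 240]
col [127, 127, 127, 126, 128, 125, 127, 126, 126, 128, 126, 126, 127, 127, 125, 127, 125, 123, 118, 106, 107, 116, 121, 123, 125, 125, 125, 124, 124, 126, 123, 125, 125, 125, 125, 123, 123, 126, 123, 124, 121, 124, 124, 123, 123, 124, 123, 123, 123, 123, 125, 124, 122, 121, 124, 122, 125, 122, 124, 125, 124, 123, 123, 124, 152, 213, 237, 239, 239, 240, 238, 238, 237, 237, 237]
tab [0.57407658 0.17490762 0.044     ]
```

Run:
```python
from h import *
V1=toolR(-Z,YI);plan([.560,.0242,.13],V1)
```

```text
shift cm [ 2.83 -0.14 13.11] |turn deg [ 0.1  0.4 -0.4] 0.6
```

Call:
{"name": "servo_tool", "arguments": {"commands": [{"dx":0,"dy":0,"dz":0,"ax":0.1,"ay":0.4,"az":-0.4,"claw":-0.3},{"dx":2.8,"dy":0.3,"dz":3.3,"ax":0,"ay":0,"az":0,"claw":-0.3},{"dx":0,"dy":0,"dz":4.5,"ax":0,"ay":0,"az":0,"claw":-0.3},{"dx":0,"dy":0,"dz":4.5,"ax":0,"ay":0,"az":0,"claw":-0.3},{"dx":0,"dy":0,"dz":1,"ax":0,"ay":0,"az":0,"claw":-0.3},{"dx":0,"dy":0,"dz":0,"ax":0,"ay":0,"az":0,"claw":-0.3}]}}

```text
t: 34.9
position: [0.5553, 0.0341, 0.1235]
tcp_rot: [-0.006, 0.002, 1.0, 0.001]
ft_force: [-0.1, -0.4, 0.3]
finger_gap: 0.0299
gripper_force: 0.0
```

Run:
```python
from h import *
V1=toolR(-Z,YI);plan([.560,.0242,.079],V1);s=st();print(s["t"],s["position"],s["q"].round(2),s["finger_gap"])
```

```text
shift cm [-0.53 -1.    4.44] |turn deg [ 0.1 -0.7  0.5] 0.9
34.9 [0.555285   0.03407284 0.12349568] [-0.34  0.71  0.36  1.89 -0.42  0.62  1.85] 0.029876412069241493
```

Call:
{"name": "servo_tool", "arguments": {"commands": [{"dx":-0.5,"dy":-1,"dz":0.5,"ax":0.1,"ay":-0.7,"az":0.5,"claw":-0.3},{"dx":0,"dy":0,"dz":1.5,"ax":0,"ay":0,"az":0,"claw":-0.3},{"dx":0,"dy":0,"dz":0,"ax":0,"ay":0,"az":0,"claw":-0.3}]}}

```text
t: 35.2
position: [0.5619, 0.0221, 0.1055]
tcp_rot: [0.003, 0.007, 1.0, 0.0]
ft_force: [-0.6, 0.0, -0.2]
finger_gap: 0.0299
gripper_force: 0.0
```

Run:
```python
from h import *
V1=toolR(-Z,YI);plan([.560,.0242,.079],V1);s=st();print(s["t"],s["position"],s["ft_force"].round(1))
```

```text
shift cm [0.21 0.21 2.65] |turn deg [ 0.   0.3 -0.1] 0.4
35.2 [0.56191172 0.02205038 0.10549977] [-0.6  0.  -0.2]
```

Call:
{"name": "servo_tool", "arguments": {"commands": [{"dx":0.15,"dy":0.15,"dz":1,"ax":0,"ay":0.2,"az":0,"claw":-0.3},{"dx":0,"dy":0,"dz":1,"ax":0,"ay":0,"az":0,"claw":-0.3},{"dx":0,"dy":0,"dz":0.65,"ax":0,"ay":0,"az":0,"claw":-0.3},{"dx":0,"dy":0,"dz":0,"ax":0,"ay":0,"az":0,"claw":-0.3},{"dx":0,"dy":0,"dz":0,"ax":0,"ay":0,"az":0,"claw":-0.3}]}}

```text
t: 35.7
position: [0.5597, 0.0243, 0.0782]
tcp_rot: [0.0, 0.007, 1.0, 0.0]
ft_force: [-1.0, 0.3, -0.4]
finger_gap: 0.03
gripper_force: 0.0
```

Call:
{"name": "servo_tool", "arguments": {"commands": [{"dx":0,"dy":0,"dz":0,"ax":0,"ay":0,"az":0,"claw":-0.6},{"dx":0,"dy":0,"dz":0,"ax":0,"ay":0,"az":0,"claw":-0.8},{"dx":0,"dy":0,"dz":0,"ax":0,"ay":0,"az":0,"claw":-0.9},{"dx":0,"dy":0,"dz":0,"ax":0,"ay":0,"az":0,"claw":-0.9},{"dx":0,"dy":0,"dz":0,"ax":0,"ay":0,"az":0,"claw":-0.9}], "force": 40}}

```text
t: 36.2
position: [0.5599, 0.024, 0.0786]
tcp_rot: [0.001, 0.007, 1.0, -0.0]
ft_force: [-0.3, -1.6, 2.2]
finger_gap: 0.011
gripper_force: 43.8
```

Run:
```python
from h import *
V1=toolR(-Z,YI);plan([.560,.0242,.079],V1);s=st();print(s["t"],s["position"],s["ft_force"].round(1),s["torque"].round(2),s["finger_gap"],s["q"].round(2))
```

```text
shift cm [-0.01  0.02 -0.04] |turn deg [-0.   0.1 -0.1] 0.1
36.2 [0.55992422 0.02395788 0.07859471] [-0.3 -1.6  2.2] [-0.41  0.11 -0.04] 0.0110251954309517 [-0.29  0.78  0.31  1.91 -0.46  0.51  1.89]
```

Grip on the bar is good. Push in.

Call:
{"name": "servo_tool", "arguments": {"commands": [{"dx":0,"dy":0,"dz":0.4,"ax":0,"ay":0,"az":0,"claw":-0.9},{"dx":0,"dy":0,"dz":0.4,"ax":0,"ay":0,"az":0,"claw":-0.9},{"dx":0,"dy":0,"dz":0,"ax":0,"ay":0,"az":0,"claw":-0.9}], "force": 60}}

```text
t: 36.5
position: [0.5601, 0.0239, 0.0716]
tcp_rot: [0.001, 0.007, 1.0, 0.0]
ft_force: [-2.8, -2.2, 15.8]
finger_gap: 0.0105
gripper_force: 67.2
```

Call:
{"name": "servo_tool", "arguments": {"commands": [{"dx":0,"dy":0,"dz":0,"ax":0,"ay":0,"az":8.2,"claw":-0.9},{"dx":0,"dy":0,"dz":0,"ax":0,"ay":0,"az":8.2,"claw":-0.9},{"dx":0,"dy":0,"dz":0,"ax":0,"ay":0,"az":8.2,"claw":-0.9},{"dx":0,"dy":0,"dz":0,"ax":0,"ay":0,"az":8.2,"claw":-0.9}]}}

```text
t: 36.9
position: [0.5602, 0.0242, 0.0716]
tcp_rot: [0.001, 0.292, 0.956, 0.001]
ft_force: [-2.9, -1.4, 15.8]
finger_gap: 0.0105
gripper_force: 67.0
```

Run:
```python
from h import *
s=st();print(s["t"],s["position"],s["ft_force"].round(1),s["torque"].round(2),s["finger_gap"],s["q"].round(2));print(toolR(-Z,YI).T@rot(s["tcp_rot"])[:,1])
```

```text
36.9 [0.56020281 0.02417885 0.0716202 ] [-2.9 -1.4 15.8] [-0.3   0.82  0.03] 0.010489438008802861 [-0.38  0.82  0.45  1.92 -0.66  0.55  1.51]
[-0.5480844   0.83642029 -0.00214271]
```

Turning freely. Continue to the stop.

Call:
{"name": "servo_tool", "arguments": {"commands": [{"dx":0,"dy":0,"dz":0,"ax":0,"ay":0,"az":8.2,"claw":-0.9},{"dx":0,"dy":0,"dz":0,"ax":0,"ay":0,"az":8.2,"claw":-0.9},{"dx":0,"dy":0,"dz":0,"ax":0,"ay":0,"az":8.2,"claw":-0.9},{"dx":0,"dy":0,"dz":0,"ax":0,"ay":0,"az":8.2,"claw":-0.9},{"dx":0,"dy":0,"dz":0,"ax":0,"ay":0,"az":8.2,"claw":-0.9},{"dx":0,"dy":0,"dz":0,"ax":0,"ay":0,"az":8.2,"claw":-0.9},{"dx":0,"dy":0,"dz":0,"ax":0,"ay":0,"az":5,"claw":-0.9},{"dx":0,"dy":0,"dz":0,"ax":0,"ay":0,"az":0,"claw":-0.9}]}}

```text
t: 37.7
position: [0.5607, 0.0243, 0.0716]
tcp_rot: [0.001, 0.694, 0.72, 0.001]
ft_force: [-2.4, -0.1, 16.9]
finger_gap: 0.0106
gripper_force: 67.2
```

Run:
```python
from h import *
s=st();print(s["t"],s["position"],s["ft_force"].round(1),s["torque"].round(2),s["finger_gap"],s["q"].round(2));M=toolR(-Z,YI).T@rot(s["tcp_rot"]);print(np.degrees(R.from_matrix(M).as_rotvec()))
```

```text
37.7 [0.56065447 0.02430635 0.07160527] [-2.4 -0.1 16.9] [-0.06  0.56 -0.03] 0.01062505038132697 [-0.51  0.9   0.7   1.92 -0.93  0.68  0.8 ]
[-0.15280707 -0.13524763 87.1885328 ]
```

Call:
{"name": "servo_tool", "arguments": {"commands": [{"dx":0,"dy":0,"dz":0,"ax":0,"ay":0,"az":3,"claw":-0.9},{"dx":0,"dy":0,"dz":0,"ax":0,"ay":0,"az":3,"claw":-0.9},{"dx":0,"dy":0,"dz":0,"ax":0,"ay":0,"az":0,"claw":-0.9}]}}

```text
t: 38.0
position: [0.5607, 0.0243, 0.0716]
tcp_rot: [0.001, 0.729, 0.684, 0.001]
ft_force: [-2.0, -2.1, 16.9]
finger_gap: 0.0105
gripper_force: 67.8
```

Run:
```python
from h import *
s=st();print(s["t"],s["position"],s["ft_force"].round(1),s["torque"].round(2),s["finger_gap"],s["q"].round(2));M=toolR(-Z,YI).T@rot(s["tcp_rot"]);print(np.degrees(R.from_matrix(M).as_rotvec()))
```

```text
38.0 [0.56072189 0.02434309 0.0716087 ] [-2.  -2.1 16.9] [-0.19  0.53  0.78] 0.01054935903448385 [-0.53  0.91  0.72  1.92 -0.95  0.69  0.72]
[-0.14001772 -0.13581113 92.95814361]
```

Call:
{"name": "servo_tool", "arguments": {"commands": [{"dx":0,"dy":0,"dz":0,"ax":0,"ay":0,"az":0,"claw":-0.6},{"dx":0,"dy":0,"dz":0,"ax":0,"ay":0,"az":0,"claw":-0.3},{"dx":0,"dy":0,"dz":0,"ax":0,"ay":0,"az":0,"claw":-0.3},{"dx":0,"dy":0,"dz":-2,"ax":0,"ay":0,"az":0,"claw":-0.3},{"dx":0,"dy":0,"dz":-4,"ax":0,"ay":0,"az":0,"claw":-0.3},{"dx":0,"dy":0,"dz":-4.5,"ax":0,"ay":0,"az":-8.5,"claw":-1},{"dx":0,"dy":0,"dz":-4.5,"ax":0,"ay":0,"az":-8.5,"claw":-1},{"dx":0,"dy":0,"dz":-4.5,"ax":0,"ay":0,"az":-8.5,"claw":-1},{"dx":0,"dy":0,"dz":-4,"ax":0,"ay":0,"az":-8.5,"claw":-1},{"dx":0,"dy":0,"dz":0,"ax":0,"ay":0,"az":-8.5,"claw":-1}]}}

```text
t: 39.0
position: [0.5623, 0.0234, 0.3104]
tcp_rot: [0.005, 0.43, 0.903, 0.002]
ft_force: [0.8, -1.2, -0.4]
finger_gap: 0.0001
gripper_force: 0.0
```

Call:
{"name": "servo_tool", "arguments": {"commands": [{"dx":0,"dy":0,"dz":0,"ax":0,"ay":0,"az":-8.5,"claw":-1},{"dx":0,"dy":0,"dz":0,"ax":0,"ay":0,"az":-8.5,"claw":-1},{"dx":0,"dy":0,"dz":0,"ax":0,"ay":0,"az":-8.5,"claw":-1},{"dx":0,"dy":0,"dz":0,"ax":0,"ay":0,"az":-8.5,"claw":-1},{"dx":0,"dy":0,"dz":0,"ax":0,"ay":0,"az":-8.5,"claw":-1},{"dx":0,"dy":0,"dz":0,"ax":0,"ay":0,"az":-8,"claw":-1},{"dx":-3,"dy":1.5,"dz":0,"ax":0,"ay":0,"az":0,"claw":-1},{"dx":-3,"dy":1.5,"dz":0,"ax":0,"ay":0,"az":0,"claw":-1},{"dx":-2.5,"dy":1.5,"dz":0,"ax":0,"ay":0,"az":0,"claw":-1},{"dx":0,"dy":0,"dz":0,"ax":0,"ay":0,"az":0,"claw":-1}]}}

```text
t: 40.0
position: [0.6473, 0.0716, 0.3037]
tcp_rot: [0.001, 0.005, 1.0, 0.001]
ft_force: [-0.1, 0.6, 0.1]
finger_gap: 0.0003
gripper_force: 0.0
```

Run:
```python
from h import *
s=st();print(s["t"],s["position"],s["tcp_rot"].round(3),s["q"].round(2))
f=grab("wrist");save(f,"w21.png")
print(proj(f,[.68,.095,.124]),proj(f,[.56,.024,.071]))
g=cv2.cvtColor(f["img"],cv2.COLOR_RGB2GRAY);m=(g<45).astype(np.uint8)
n,l,t,c=cv2.connectedComponentsWithStats(m)
for i in range(1,n):
    if t[i,4]>200:print(t[i].tolist(),c[i].round(1))
u,v=proj(f,[.56,.024,.071]).astype(int)
hsv=cv2.cvtColor(f["img"],cv2.COLOR_RGB2HSV)
for r in range(max(v-36,0),v+40,4):print(r,g[r,u-40:u+40:4].tolist())
```

```text
40.0 [0.64733148 0.07156746 0.30370827] [0.001 0.005 1.    0.001] [-0.45  0.64  0.54  1.46 -0.34  1.13  1.7 ]
[337.81008778 211.93665461] [262.51371472  78.24389594]
[316, 190, 37, 39, 441] [330.1 202.8]
[430, 196, 94, 44, 3441] [477.2 218.4]
[22, 242, 581, 158, 41963] [313.6 351.2]
[4, 363, 37, 37, 512] [ 21.9 380.9]
42 [68, 69, 68, 66, 58, 48, 44, 50, 46, 46, 43, 48, 46, 43, 47, 47, 44, 42, 48, 59]
46 [69, 69, 66, 69, 64, 48, 47, 48, 50, 48, 47, 49, 47, 48, 50, 48, 48, 46, 47, 61]
50 [73, 70, 71, 70, 68, 49, 48, 49, 47, 47, 49, 47, 48, 47, 47, 50, 47, 49, 47, 57]
54 [72, 73, 74, 72, 68, 47, 46, 47, 46, 49, 51, 46, 47, 49, 47, 50, 47, 52, 50, 63]
58 [73, 71, 72, 72, 70, 50, 104, 113, 113, 111, 109, 110, 108, 106, 108, 106, 60, 51, 48, 63]
62 [72, 73, 75, 75, 74, 50, 134, 145, 146, 146, 145, 145, 147, 148, 146, 148, 112, 47, 51, 62]
66 [68, 69, 69, 70, 66, 48, 138, 150, 151, 149, 152, 152, 152, 152, 152, 153, 117, 48, 47, 60]
70 [72, 70, 73, 73, 71, 52, 126, 144, 145, 145, 125, 125, 146, 149, 149, 150, 115, 52, 49, 59]
74 [76, 77, 77, 76, 73, 120, 122, 124, 127, 126, 125, 127, 126, 1
[... 270 characters left out ...]
3, 129, 114, 115, 114, 122, 118, 120, 112, 94, 95, 99]
90 [77, 82, 82, 79, 82, 54, 99, 147, 145, 147, 144, 143, 144, 147, 148, 147, 119, 53, 53, 62]
94 [82, 81, 80, 80, 81, 57, 89, 146, 146, 145, 145, 146, 146, 146, 148, 147, 125, 62, 54, 93]
98 [78, 79, 77, 82, 74, 53, 79, 143, 141, 142, 142, 144, 144, 142, 143, 142, 127, 84, 53, 88]
102 [81, 81, 83, 76, 79, 55, 55, 58, 57, 60, 95, 144, 145, 143, 145, 145, 148, 86, 56, 87]
106 [79, 80, 83, 81, 78, 54, 57, 57, 54, 53, 86, 147, 145, 145, 149, 146, 148, 86, 57, 87]
110 [83, 79, 80, 80, 79, 54, 55, 53, 53, 56, 83, 145, 146, 143, 147, 146, 147, 86, 52, 86]
114 [79, 79, 81, 78, 70, 54, 52, 53, 54, 55, 79, 145, 146, 145, 146, 144, 147, 94, 53, 85]
```

Locked: the bar lies along y, with the cam arm towards the tray. Locate the shutter cap.

Run:
```python
from h import *
f=grab("wrist");g=cv2.cvtColor(f["img"],cv2.COLOR_RGB2GRAY)
print("bezel",ray(f,334.5,209.5,.110))
for v in range(186,236,4):print(v,g[v,310:364:3].tolist())
V1=toolR(-Z,YI);plan([ray(f,334.5,209.5,.11)[0],ray(f,334.5,209.5,.11)[1],.18],V1)
```

```text
bezel [0.6804111  0.09060794 0.11      ]
186 [145, 170, 229, 228, 228, 228, 227, 227, 228, 227, 227, 228, 228, 228, 227, 228, 228, 227]
190 [149, 146, 147, 155, 198, 207, 207, 211, 182, 150, 126, 160, 212, 225, 228, 228, 228, 227]
194 [146, 145, 145, 147, 145, 123, 55, 28, 35, 34, 44, 53, 50, 43, 137, 224, 227, 227]
198 [146, 144, 146, 146, 89, 25, 31, 28, 28, 31, 31, 27, 29, 31, 42, 61, 221, 227]
202 [146, 146, 145, 100, 25, 30, 31, 32, 44, 76, 77, 73, 37, 29, 46, 51, 90, 227]
206 [147, 145, 142, 44, 28, 30, 38, 92, 102, 109, 114, 113, 105, 89, 45, 47, 47, 174]
210 [146, 145, 129, 30, 28, 33, 91, 111, 123, 119, 122, 121, 119, 118, 86, 47, 46, 122]
214 [145, 147, 134, 29, 25, 36, 105, 119, 121, 120, 119, 120, 116, 119, 117, 51, 43, 101]
218 [145, 146, 144, 42, 33, 34, 107, 118, 118, 118, 118, 118, 117, 116, 120, 56, 46, 174]
222 [146, 146, 146, 130, 33, 42, 90, 134, 134, 147, 124, 117, 119, 118, 107, 48, 71, 218]
226 [145, 146, 186, 223, 134, 42, 48, 151, 184, 187, 187, 185, 177, 155, 63, 70, 218, 228]
230 [146, 159, 225, 227, 226, 192, 78, 40, 63, 107, 143, 117, 77, 55, 147, 220, 226, 224]
234 [160, 222, 226, 227, 227, 227, 227, 216, 191, 144, 136, 176, 209, 224, 225, 226, 226, 226]
shift cm [-3.56  2.29 12.41] |turn deg [-0.  -0.1 -0.1] 0.1
```

Call:
{"name": "servo_tool", "arguments": {"commands": [{"dx":-1.8,"dy":1.3,"dz":3,"ax":0,"ay":0,"az":0,"claw":-1},{"dx":-1.8,"dy":1.3,"dz":3,"ax":0,"ay":0,"az":0,"claw":-1},{"dx":0,"dy":0,"dz":4,"ax":0,"ay":0,"az":0,"claw":-1},{"dx":0,"dy":0,"dz":3,"ax":0,"ay":0,"az":0,"claw":-1},{"dx":0,"dy":0,"dz":0,"ax":0,"ay":0,"az":0,"claw":-1},{"dx":0,"dy":0,"dz":0,"ax":0,"ay":0,"az":0,"claw":-1}]}}

```text
t: 40.7
position: [0.6812, 0.0928, 0.1761]
tcp_rot: [0.0, 0.007, 1.0, -0.0]
ft_force: [1.0, 0.4, 0.3]
finger_gap: 0.0002
gripper_force: 0.0
```

Run:
```python
from h import *
s=st();print(s["t"],s["position"],s["ft_force"].round(2),s["q"].round(2));V1=toolR(-Z,YI);plan([.682,.096,.153],V1)
```

```text
40.7 [0.68119907 0.09275268 0.17606235] [0.98 0.4  0.29] [-0.43  0.82  0.48  1.49 -0.42  0.94  1.72]
shift cm [-0.07  0.33  2.31] |turn deg [-0.   0.  -0.2] 0.2
```

Call:
{"name": "servo_tool", "arguments": {"commands": [{"dx":-0.1,"dy":0.3,"dz":1.2,"ax":0,"ay":0,"az":0,"claw":-1},{"dx":0,"dy":0,"dz":0.9,"ax":0,"ay":0,"az":0,"claw":-1},{"dx":0,"dy":0,"dz":0,"ax":0,"ay":0,"az":0,"claw":-1},{"dx":0,"dy":0,"dz":0,"ax":0,"ay":0,"az":0,"claw":-1}]}}

```text
t: 41.1
position: [0.6826, 0.0967, 0.1546]
tcp_rot: [0.0, 0.007, 1.0, 0.0]
ft_force: [-0.2, -0.0, -0.4]
finger_gap: 0.0001
gripper_force: 0.0
```

Call:
{"name": "servo_tool", "arguments": {"commands": [{"dx":0,"dy":0,"dz":0.2,"ax":0,"ay":0,"az":0,"claw":-1},{"dx":0,"dy":0,"dz":0.15,"ax":0,"ay":0,"az":0,"claw":-1},{"dx":0,"dy":0,"dz":0,"ax":0,"ay":0,"az":0,"claw":-1},{"dx":0,"dy":0,"dz":0,"ax":0,"ay":0,"az":0,"claw":-1}]}}

```text
t: 41.5
position: [0.6827, 0.0966, 0.151]
tcp_rot: [0.0, 0.007, 1.0, 0.0]
ft_force: [-0.3, 0.7, 0.4]
finger_gap: 0.0001
gripper_force: 0.0
```

Call:
{"name": "servo_tool", "arguments": {"commands": [{"dx":0,"dy":0,"dz":0.2,"ax":0,"ay":0,"az":0,"claw":-1},{"dx":0,"dy":0,"dz":0.15,"ax":0,"ay":0,"az":0,"claw":-1},{"dx":0,"dy":0,"dz":0,"ax":0,"ay":0,"az":0,"claw":-1}]}}

```text
t: 41.8
position: [0.6829, 0.0966, 0.1475]
tcp_rot: [0.001, 0.007, 1.0, 0.0]
ft_force: [1.3, 0.7, 0.7]
finger_gap: 0.0003
gripper_force: 0.7
```

Call:
{"name": "servo_tool", "arguments": {"commands": [{"dx":0,"dy":0,"dz":0.1,"ax":0,"ay":0,"az":0,"claw":-1},{"dx":0,"dy":0,"dz":0,"ax":0,"ay":0,"az":0,"claw":-1}]}}

```text
t: 42.0
position: [0.6829, 0.0967, 0.1466]
tcp_rot: [0.001, 0.007, 1.0, 0.0]
ft_force: [0.6, -0.2, 2.5]
finger_gap: 0.0003
gripper_force: 0.9
```

Call:
{"name": "servo_tool", "arguments": {"commands": [{"dx":0,"dy":0,"dz":0.1,"ax":0,"ay":0,"az":0,"claw":-1},{"dx":0,"dy":0,"dz":0,"ax":0,"ay":0,"az":0,"claw":-1}]}}

```text
t: 42.2
position: [0.6829, 0.0966, 0.1455]
tcp_rot: [0.001, 0.007, 1.0, 0.0]
ft_force: [0.8, 0.8, 2.2]
finger_gap: -0.0001
gripper_force: 1.1
```

Call:
{"name": "servo_tool", "arguments": {"commands": [{"dx":0,"dy":0,"dz":0.07,"ax":0,"ay":0,"az":0,"claw":-1},{"dx":0,"dy":0,"dz":0,"ax":0,"ay":0,"az":0,"claw":-1}]}}

```text
t: 42.4
position: [0.6829, 0.0967, 0.1452]
tcp_rot: [0.001, 0.007, 1.0, 0.0]
ft_force: [0.1, -0.2, 4.8]
finger_gap: -0.0002
gripper_force: 2.2
```

Call:
{"name": "servo_tool", "arguments": {"commands": [{"dx":0,"dy":0,"dz":0.07,"ax":0,"ay":0,"az":0,"claw":-1},{"dx":0,"dy":0,"dz":0,"ax":0,"ay":0,"az":0,"claw":-1}]}}

```text
t: 42.6
position: [0.6829, 0.0966, 0.145]
tcp_rot: [0.001, 0.007, 1.0, 0.0]
ft_force: [-1.0, -1.3, 8.1]
finger_gap: -0.0
gripper_force: 4.1
```

Halfway stop reached (position holds while force rises). Ease slightly, hold 1 s, then press fully and release.

Call:
{"name": "servo_tool", "arguments": {"commands": [{"dx":0,"dy":0,"dz":-0.06,"ax":0,"ay":0,"az":0,"claw":-1},{"dx":0,"dy":0,"dz":0,"ax":0,"ay":0,"az":0,"claw":-1},{"dx":0,"dy":0,"dz":0,"ax":0,"ay":0,"az":0,"claw":-1},{"dx":0,"dy":0,"dz":0,"ax":0,"ay":0,"az":0,"claw":-1},{"dx":0,"dy":0,"dz":0,"ax":0,"ay":0,"az":0,"claw":-1},{"dx":0,"dy":0,"dz":0,"ax":0,"ay":0,"az":0,"claw":-1},{"dx":0,"dy":0,"dz":0,"ax":0,"ay":0,"az":0,"claw":-1},{"dx":0,"dy":0,"dz":0,"ax":0,"ay":0,"az":0,"claw":-1},{"dx":0,"dy":0,"dz":0,"ax":0,"ay":0,"az":0,"claw":-1}]}}

```text
t: 43.5
position: [0.6829, 0.0966, 0.1452]
tcp_rot: [0.001, 0.007, 1.0, 0.0]
ft_force: [-0.5, -0.4, 5.9]
finger_gap: 0.0001
gripper_force: 3.0
```

Call:
{"name": "servo_tool", "arguments": {"commands": [{"dx":0,"dy":0,"dz":0.35,"ax":0,"ay":0,"az":0,"claw":-1},{"dx":0,"dy":0,"dz":0.25,"ax":0,"ay":0,"az":0,"claw":-1},{"dx":0,"dy":0,"dz":0,"ax":0,"ay":0,"az":0,"claw":-1}]}}

```text
t: 43.8
position: [0.6829, 0.0966, 0.1411]
tcp_rot: [0.001, 0.007, 1.0, 0.001]
ft_force: [-3.0, -0.8, 16.0]
finger_gap: 0.0001
gripper_force: 8.2
```

Call:
{"name": "servo_tool", "arguments": {"commands": [{"dx":0,"dy":0,"dz":0.15,"ax":0,"ay":0,"az":0,"claw":-1},{"dx":0,"dy":0,"dz":0,"ax":0,"ay":0,"az":0,"claw":-1}]}}

```text
t: 44.0
position: [0.683, 0.0966, 0.141]
tcp_rot: [0.001, 0.007, 1.0, 0.001]
ft_force: [-6.7, -0.5, 23.5]
finger_gap: 0.0002
gripper_force: 12.0
```

Call:
{"name": "servo_tool", "arguments": {"commands": [{"dx":0,"dy":0,"dz":-0.8,"ax":0,"ay":0,"az":0,"claw":-1},{"dx":0,"dy":0,"dz":-1.5,"ax":0,"ay":0,"az":0,"claw":-1},{"dx":0,"dy":0,"dz":-4,"ax":0,"ay":0,"az":0,"claw":-0.3},{"dx":4,"dy":-2.4,"dz":0,"ax":0,"ay":0,"az":8.5,"claw":-0.3},{"dx":0,"dy":0,"dz":0,"ax":0,"ay":0,"az":8.5,"claw":-0.3},{"dx":0,"dy":0,"dz":0,"ax":0,"ay":0,"az":8.5,"claw":-0.3},{"dx":0,"dy":0,"dz":0,"ax":0,"ay":0,"az":8.5,"claw":-0.3},{"dx":0,"dy":0,"dz":0,"ax":0,"ay":0,"az":8.5,"claw":-0.3},{"dx":0,"dy":0,"dz":0,"ax":0,"ay":0,"az":8.5,"claw":-0.3},{"dx":0,"dy":0,"dz":0,"ax":0,"ay":0,"az":8.5,"claw":-0.3}]}}

```text
t: 45.0
position: [0.6417, 0.0735, 0.1997]
tcp_rot: [-0.0, 0.505, 0.863, 0.0]
ft_force: [-0.0, 0.2, 0.3]
finger_gap: 0.0299
gripper_force: 0.0
```

Run:
```python
from h import *
s=st();print(s["t"],s["position"],s["q"].round(2));V2=toolR(-Z,XI);Vx=R.from_rotvec([0,0,-np.radians(93)]).as_matrix()@toolR(-Z,YI)
plan(None,Vx);plan([.5607,.0243,.13],None,None,Vx)
```

```text
45.0 [0.64165671 0.07346765 0.19972681] [-0.58  0.81  0.77  1.6  -0.64  1.    0.91]
shift cm [0. 0. 0.] |turn deg [-0.  -0.  33.1] 33.1
shift cm [-5.43 -7.76  6.97] |turn deg [0. 0. 0.] 0.0
```

Call:
{"name": "servo_tool", "arguments": {"commands": [{"dx":0,"dy":0,"dz":0,"ax":0,"ay":0,"az":8.3,"claw":-0.3},{"dx":0,"dy":0,"dz":0,"ax":0,"ay":0,"az":8.3,"claw":-0.3},{"dx":0,"dy":0,"dz":0,"ax":0,"ay":0,"az":8.3,"claw":-0.3},{"dx":0,"dy":0,"dz":0,"ax":0,"ay":0,"az":8.2,"claw":-0.3},{"dx":-2.7,"dy":-3.9,"dz":1,"ax":0,"ay":0,"az":0,"claw":-0.3},{"dx":-2.7,"dy":-3.9,"dz":1,"ax":0,"ay":0,"az":0,"claw":-0.3},{"dx":0,"dy":0,"dz":4,"ax":0,"ay":0,"az":0,"claw":-0.3},{"dx":0,"dy":0,"dz":2,"ax":0,"ay":0,"az":0,"claw":-0.3},{"dx":0,"dy":0,"dz":0,"ax":0,"ay":0,"az":0,"claw":-0.3},{"dx":0,"dy":0,"dz":0,"ax":0,"ay":0,"az":0,"claw":-0.3}]}}

```text
t: 46.0
position: [0.5614, 0.0239, 0.1202]
tcp_rot: [0.0, 0.728, 0.686, 0.0]
ft_force: [0.2, -1.0, 0.2]
finger_gap: 0.0301
gripper_force: 0.0
```

Run:
```python
from h import *
s=st();print(s["t"],s["position"],s["q"].round(2));Vx=R.from_rotvec([0,0,-np.radians(91.5)]).as_matrix()@toolR(-Z,YI)
plan([.5607,.0243,.0755],Vx)
```

```text
46.0 [0.56139247 0.0238631  0.12020959] [-0.58  0.85  0.82  1.9  -0.88  0.8   0.68]
shift cm [ 0.04 -0.07  4.47] |turn deg [ 0.   0.  -1.2] 1.2
```

Call:
{"name": "servo_tool", "arguments": {"commands": [{"dx":0,"dy":0,"dz":1.5,"ax":0,"ay":0,"az":-1.2,"claw":-0.3},{"dx":0,"dy":0,"dz":1.5,"ax":0,"ay":0,"az":0,"claw":-0.3},{"dx":0,"dy":0,"dz":1.4,"ax":0,"ay":0,"az":0,"claw":-0.3},{"dx":0,"dy":0,"dz":0,"ax":0,"ay":0,"az":0,"claw":-0.3},{"dx":0,"dy":0,"dz":0,"ax":0,"ay":0,"az":0,"claw":-0.6},{"dx":0,"dy":0,"dz":0,"ax":0,"ay":0,"az":0,"claw":-0.8},{"dx":0,"dy":0,"dz":0,"ax":0,"ay":0,"az":0,"claw":-0.9},{"dx":0,"dy":0,"dz":0,"ax":0,"ay":0,"az":0,"claw":-0.9},{"dx":0,"dy":0,"dz":0,"ax":0,"ay":0,"az":0,"claw":-0.9}], "force": 60}}

```text
t: 46.9
position: [0.561, 0.0238, 0.0764]
tcp_rot: [0.0, 0.72, 0.694, 0.0]
ft_force: [-2.9, 0.0, 3.9]
finger_gap: 0.0108
gripper_force: 60.4
```

Call:
{"name": "servo_tool", "arguments": {"commands": [{"dx":0,"dy":0,"dz":0.2,"ax":0,"ay":0,"az":0,"claw":-0.9},{"dx":0,"dy":0,"dz":0.15,"ax":0,"ay":0,"az":0,"claw":-0.9},{"dx":0,"dy":0,"dz":0,"ax":0,"ay":0,"az":0,"claw":-0.9}]}}

```text
t: 47.2
position: [0.5611, 0.0237, 0.0737]
tcp_rot: [-0.0, 0.721, 0.693, 0.001]
ft_force: [-5.3, -0.7, 13.0]
finger_gap: 0.0108
gripper_force: 61.7
```

Call:
{"name": "servo_tool", "arguments": {"commands": [{"dx":0,"dy":0,"dz":0.08,"ax":0,"ay":0,"az":-8.2,"claw":-0.9},{"dx":0,"dy":0,"dz":0,"ax":0,"ay":0,"az":-8.2,"claw":-0.9},{"dx":0,"dy":0,"dz":0,"ax":0,"ay":0,"az":-8.2,"claw":-0.9},{"dx":0,"dy":0,"dz":0,"ax":0,"ay":0,"az":-8.2,"claw":-0.9},{"dx":0,"dy":0,"dz":0,"ax":0,"ay":0,"az":-8.2,"claw":-0.9},{"dx":0,"dy":0,"dz":0,"ax":0,"ay":0,"az":-8.2,"claw":-0.9},{"dx":0,"dy":0,"dz":0,"ax":0,"ay":0,"az":-8.2,"claw":-0.9},{"dx":0,"dy":0,"dz":0,"ax":0,"ay":0,"az":-8.2,"claw":-0.9}]}}

```text
t: 48.0
position: [0.561, 0.0238, 0.0736]
tcp_rot: [0.0, 0.228, 0.974, 0.001]
ft_force: [-5.9, -1.8, 17.8]
finger_gap: 0.0106
gripper_force: 62.3
```

Call:
{"name": "servo_tool", "arguments": {"commands": [{"dx":0,"dy":0,"dz":0,"ax":0,"ay":0,"az":-8.2,"claw":-0.9},{"dx":0,"dy":0,"dz":0,"ax":0,"ay":0,"az":-8.2,"claw":-0.9},{"dx":0,"dy":0,"dz":0,"ax":0,"ay":0,"az":-8,"claw":-0.9},{"dx":0,"dy":0,"dz":0,"ax":0,"ay":0,"az":-3,"claw":-0.9},{"dx":0,"dy":0,"dz":0,"ax":0,"ay":0,"az":0,"claw":-0.9}]}}

```text
t: 48.5
position: [0.5608, 0.0238, 0.0736]
tcp_rot: [0.0, -0.005, 1.0, 0.001]
ft_force: [-6.5, 0.0, 19.1]
finger_gap: 0.0108
gripper_force: 62.5
```

Run:
```python
from h import *
s=st();print(s["t"],s["position"],s["ft_force"].round(1),s["torque"].round(2),s["finger_gap"],s["q"].round(2));M=toolR(-Z,YI).T@rot(s["tcp_rot"]);print(np.degrees(R.from_matrix(M).as_rotvec()))
```

```text
48.5 [0.56084939 0.02375216 0.07362282] [-6.5  0.  19.1] [ 0.08  1.63 -0.49] 0.010835463080493513 [-0.3   0.8   0.33  1.91 -0.5   0.51  1.96]
[-0.1451787  -0.03617653 -1.31773325]
```

Call:
{"name": "servo_tool", "arguments": {"commands": [{"dx":0,"dy":0,"dz":-0.5,"ax":0,"ay":0,"az":1,"claw":-0.9},{"dx":0,"dy":0,"dz":0,"ax":0,"ay":0,"az":0,"claw":-0.6},{"dx":0,"dy":0,"dz":0,"ax":0,"ay":0,"az":0,"claw":-0.3},{"dx":0,"dy":0,"dz":0,"ax":0,"ay":0,"az":0,"claw":-0.3},{"dx":0,"dy":0,"dz":-3,"ax":0,"ay":0,"az":0,"claw":-0.3},{"dx":0,"dy":0,"dz":-4.5,"ax":0,"ay":0,"az":0,"claw":1},{"dx":0,"dy":0,"dz":-4.5,"ax":0,"ay":0,"az":0,"claw":1},{"dx":0,"dy":4.5,"dz":-1,"ax":0,"ay":0,"az":0,"claw":1},{"dx":0,"dy":4.5,"dz":0,"ax":0,"ay":0,"az":0,"claw":1},{"dx":0,"dy":0,"dz":0,"ax":0,"ay":0,"az":0,"claw":1}]}}

```text
t: 49.5
position: [0.5612, 0.1231, 0.2064]
tcp_rot: [0.001, -0.004, 1.0, 0.003]
ft_force: [-0.1, 0.6, -0.1]
finger_gap: 0.0855
gripper_force: 0.0
```

Run:
```python
from h import *
s=st();print(s["t"],s["position"],s["q"].round(2))
f=grab("wrist");save(f,"w22.png");g=cv2.cvtColor(f["img"],cv2.COLOR_RGB2GRAY)
u,v=proj(f,[.56,.024,.076]).astype(int);print("stud",u,v)
for r in range(max(v-48,0),v+48,6):print(r,g[r,u-40:u+44:4].tolist())
u,v=proj(f,[.583,.179,.044]).astype(int);print("tab",u,v)
for r in range(v-24,v+24,2):print(r,g[r,u-50:u+54:8].tolist())
```

```text
49.5 [0.56123552 0.12307798 0.20643334] [-0.57  0.63  0.49  1.8  -0.39  0.81  1.69]
stud 181 191
143 [68, 66, 69, 69, 67, 69, 69, 68, 70, 72, 162, 178, 180, 179, 115, 48, 48, 64, 68, 45, 47]
149 [75, 72, 71, 71, 70, 71, 70, 71, 75, 88, 158, 181, 180, 178, 131, 110, 112, 118, 114, 106, 106]
155 [68, 69, 68, 66, 68, 68, 67, 121, 215, 214, 186, 179, 181, 179, 142, 162, 213, 175, 135, 135, 109]
161 [69, 74, 74, 75, 74, 74, 74, 101, 219, 202, 119, 100, 101, 104, 136, 148, 226, 177, 141, 140, 111]
167 [72, 73, 71, 72, 72, 71, 71, 131, 163, 159, 152, 98, 91, 90, 128, 139, 221, 193, 138, 138, 113]
173 [72, 72, 73, 73, 75, 75, 75, 136, 176, 175, 174, 113, 91, 90, 133, 114, 215, 201, 136, 135, 117]
179 [75, 79, 79, 79, 79, 80, 80, 117, 175, 175, 175, 124, 90, 93, 129, 160, 151, 201, 137, 137, 121]
185 [77, 76, 77, 77, 77, 76, 76, 101, 175, 174, 174, 135, 89, 92, 138, 165, 184, 214, 138, 138, 122]
191 [76, 75, 77, 75, 73, 78, 76, 83, 173, 177, 175, 146, 92, 93, 129, 145, 219, 202, 138, 135, 124]
197 [77, 78, 77, 79, 78, 79, 78, 83, 164, 174, 176, 155, 91, 93, 109, 135, 157, 133, 132, 132, 123]

[... 1567 characters left out ...]

211 [136, 135, 135, 134, 133, 168, 213, 213, 212, 211, 210, 210, 207]
213 [136, 136, 134, 136, 134, 168, 215, 215, 213, 211, 209, 208, 208]
215 [133, 132, 131, 131, 133, 170, 213, 214, 213, 213, 213, 211, 211]
217 [135, 136, 133, 132, 132, 185, 214, 212, 212, 212, 211, 210, 209]
219 [136, 188, 137, 135, 136, 215, 217, 216, 214, 214, 214, 215, 212]
221 [135, 214, 138, 135, 157, 216, 217, 216, 214, 216, 215, 214, 212]
223 [146, 219, 173, 147, 215, 219, 218, 217, 216, 215, 215, 211, 210]
225 [208, 216, 213, 183, 218, 218, 216, 217, 218, 216, 215, 214, 213]
227 [215, 217, 216, 215, 214, 214, 214, 213, 213, 213, 211, 211, 212]
229 [213, 213, 214, 214, 215, 214, 215, 216, 214, 213, 213, 212, 212]
```

Run:
```python
from h import *
f=grab("wrist");t=ray(f,369.5,204,.044);print("tab",t,ray(f,340,204,.044)[1],ray(f,400,204,.044)[1])
a=np.radians(8);Rt=toolR(-np.cos(a)*Z-np.sin(a)*XI,YI)
p=np.array([t[0],t[1],.048]);plan(None,Rt);plan(p+[0,0,.05],None,None,Rt);plan(p,None,p+[0,0,.05],Rt);plan(p-[.145,0,0],None,p,Rt)
from kin import *
for x in(.58,.5,.435):print(ik(np.array([x,.179,.048]),Rt,np.array([-.5,.9,.3,1.7,-.4,.8,1.6]),2))
```

```text
tab [0.57975729 0.16868687 0.044     ] 0.14309683325439848 0.1951502573667101
shift cm [0. 0. 0.] |turn deg [-0.   8.   0.7] 8.1
shift cm [-3.27  5.32 10.48] |turn deg [0. 0. 0.] 0.0
shift cm [-0.7   0.    4.95] |turn deg [0. 0. 0.] 0.0
shift cm [14.36 -0.18  2.02] |turn deg [0. 0. 0.] 0.0
(np.float64(2.001872947565707e-07), array([-0.49649433,  0.92559293,  0.3062935 ,  1.64531332, -0.40652523,
        0.77549484,  1.59065034]))
(np.float64(1.450159675548114e-06), array([-0.53313413,  0.85328713,  0.27808049,  1.86561103, -0.4385124 ,
        0.62504392,  1.6117859 ]))
(np.float64(2.7361284335710045e-06), array([-0.55555594,  0.80476298,  0.23920332,  2.0316825 , -0.47228249,
        0.50035544,  1.62415346]))
```

Call:
{"name": "servo_tool", "arguments": {"commands": [{"dx":0,"dy":0,"dz":0,"ax":0,"ay":8,"az":0.7,"claw":1},{"dx":-1.6,"dy":2.9,"dz":2,"ax":0,"ay":0,"az":0,"claw":1},{"dx":-1.6,"dy":3,"dz":2,"ax":0,"ay":0,"az":0,"claw":1},{"dx":0,"dy":0,"dz":3,"ax":0,"ay":0,"az":0,"claw":1},{"dx":0,"dy":0,"dz":2.5,"ax":0,"ay":0,"az":0,"claw":1},{"dx":0,"dy":0,"dz":0,"ax":0,"ay":0,"az":0,"claw":1},{"dx":0,"dy":0,"dz":0,"ax":0,"ay":0,"az":0,"claw":1}]}}

```text
t: 50.3
position: [0.5813, 0.1709, 0.1082]
tcp_rot: [-0.069, 0.009, 0.998, -0.0]
ft_force: [0.4, 1.5, 0.1]
finger_gap: 0.0854
gripper_force: 0.0
```

Run:
```python
from h import *
f=grab("wrist");save(f,"w23.png");s=st();print(s["t"],s["position"],s["tcp_rot"])
g=cv2.cvtColor(f["img"],cv2.COLOR_RGB2GRAY);u,v=proj(f,[.58,.175,.044]).astype(int);print(u,v)
for r in range(v-30,min(v+20,400),4):print(r,g[r,u-100:u+104:8].tolist())
a=np.radians(8);Rt=toolR(-np.cos(a)*Z-np.sin(a)*XI,YI);plan([.580,.175,.048],Rt)
```

```text
50.35 [0.58212071 0.17124913 0.10913578] [-6.84163722e-02  8.71911861e-03  9.97618751e-01  6.23671603e-05]
320 239
209 [80, 84, 82, 85, 81, 82, 85, 80, 83, 82, 82, 84, 141, 145, 143, 141, 142, 139, 138, 138, 137, 134, 137, 136, 136, 136]
213 [82, 80, 81, 80, 82, 83, 83, 84, 85, 83, 84, 84, 139, 143, 141, 142, 143, 138, 138, 138, 136, 136, 136, 135, 135, 134]
217 [80, 82, 84, 82, 80, 82, 84, 83, 84, 84, 83, 84, 136, 142, 140, 138, 134, 133, 131, 120, 117, 113, 137, 134, 134, 132]
221 [105, 105, 108, 108, 105, 107, 107, 109, 106, 105, 106, 105, 108, 116, 114, 115, 112, 114, 111, 118, 116, 116, 116, 111, 110, 110]
225 [130, 128, 131, 129, 131, 130, 130, 129, 87, 85, 83, 84, 84, 93, 92, 93, 94, 94, 93, 203, 206, 204, 205, 207, 204, 205]
229 [132, 133, 132, 133, 131, 134, 134, 109, 85, 83, 85, 85, 85, 92, 93, 95, 94, 89, 89, 113, 212, 212, 211, 210, 211, 210]
233 [130, 129, 130, 132, 132, 132, 131, 95, 97, 96, 98, 96, 98, 137, 140, 138, 140, 140, 140, 139, 207, 208, 208, 209, 207, 206]
237 [128, 131, 130, 129, 131, 131, 131, 111, 113, 114, 112, 112, 113, 199, 200, 200, 200, 201, 201, 201, 138, 204, 203, 204, 203, 205]
241 [131, 130, 132, 132, 132, 133, 132, 105, 109, 111, 109, 111, 112, 179, 181, 182, 180, 182, 181, 173, 129, 207, 202, 209, 207, 206]
245 [127, 132, 132, 131, 130, 130, 130, 119, 114, 115, 115, 116, 117, 166, 135, 135, 135, 146, 134, 135, 129, 202, 136, 174, 208, 208]
249 [130, 131, 130, 132, 132, 131, 128, 132, 130, 128, 129, 130, 128, 128, 129, 128, 127, 123, 125, 124, 125, 128, 126, 124, 199, 199]
253 [131, 129, 131, 130, 131, 128, 132, 132, 130, 129, 128, 128, 129, 129, 127, 126, 128, 126, 125, 126, 122, 124, 122, 122, 200, 176]
257 [128, 129, 127, 126, 127, 126, 128, 126, 127, 124, 124, 126, 126, 126, 137, 127, 125, 125, 126, 124, 125, 127, 126, 126, 196, 31]
shift cm [-0.62  0.38  6.09] |turn deg [-0.   0.2 -0.3] 0.3
```

Call:
{"name": "servo_tool", "arguments": {"commands": [{"dx":-0.6,"dy":0.78,"dz":2,"ax":0,"ay":0,"az":0,"claw":1},{"dx":0,"dy":0,"dz":2,"ax":0,"ay":0,"az":0,"claw":1},{"dx":0,"dy":0,"dz":1.5,"ax":0,"ay":0,"az":0,"claw":1},{"dx":0,"dy":0,"dz":0,"ax":0,"ay":0,"az":0,"claw":1},{"dx":0,"dy":0,"dz":0,"ax":0,"ay":0,"az":0,"claw":1}]}}

```text
t: 50.85
position: [0.5802, 0.1799, 0.0537]
tcp_rot: [-0.069, 0.008, 0.998, 0.0]
ft_force: [0.7, 0.3, 0.4]
finger_gap: 0.085
gripper_force: 0.0
```

Call:
{"name": "servo_tool", "arguments": {"commands": [{"dx":0,"dy":0,"dz":0.4,"ax":0,"ay":0,"az":0,"claw":1},{"dx":0,"dy":0,"dz":0,"ax":0,"ay":0,"az":0,"claw":0.6},{"dx":0,"dy":0,"dz":0,"ax":0,"ay":0,"az":0,"claw":0.4},{"dx":0,"dy":0,"dz":0,"ax":0,"ay":0,"az":0,"claw":0.3},{"dx":0,"dy":0,"dz":0,"ax":0,"ay":0,"az":0,"claw":0.3}], "force": 50}}

```text
t: 51.35
position: [0.5794, 0.1785, 0.0502]
tcp_rot: [-0.069, 0.008, 0.998, -0.001]
ft_force: [-1.1, -2.4, 6.3]
finger_gap: 0.0582
gripper_force: 52.7
```

Run:
```python
from h import *
s=st();print(s["t"],s["position"],s["ft_force"].round(1),s["finger_gap"],s["gripper_force"]);p=np.array(s["position"]);plan(p-.145*XI)
```

```text
51.35 [0.57943807 0.17851662 0.05015745] [-1.1 -2.4  6.3] 0.0581684583117472 52.74136483669281
shift cm [14.36 -0.05  1.99] |turn deg [0. 0. 0.] 0.0
```

Tab gripped (58 mm gap). Pull gently.

Call:
{"name": "servo_tool", "arguments": {"commands": [{"dx":0.5,"dy":0,"dz":0.07,"ax":0,"ay":0,"az":0,"claw":0.2},{"dx":1,"dy":0,"dz":0.14,"ax":0,"ay":0,"az":0,"claw":0.2},{"dx":1,"dy":0,"dz":0.14,"ax":0,"ay":0,"az":0,"claw":0.2},{"dx":1,"dy":0,"dz":0.14,"ax":0,"ay":0,"az":0,"claw":0.2},{"dx":1,"dy":0,"dz":0.14,"ax":0,"ay":0,"az":0,"claw":0.2},{"dx":1,"dy":0,"dz":0.14,"ax":0,"ay":0,"az":0,"claw":0.2},{"dx":1,"dy":0,"dz":0.14,"ax":0,"ay":0,"az":0,"claw":0.2},{"dx":1,"dy":0,"dz":0.14,"ax":0,"ay":0,"az":0,"claw":0.2}]}}

```text
t: 52.15
position: [0.5091, 0.1796, 0.0502]
tcp_rot: [-0.063, 0.008, 0.998, -0.001]
ft_force: [8.9, -4.1, 0.6]
finger_gap: 0.0583
gripper_force: 54.6
```

Call:
{"name": "servo_tool", "arguments": {"commands": [{"dx":1,"dy":0,"dz":0.14,"ax":0,"ay":0,"az":0,"claw":0.2},{"dx":1,"dy":0,"dz":0.14,"ax":0,"ay":0,"az":0,"claw":0.2},{"dx":1,"dy":0,"dz":0.14,"ax":0,"ay":0,"az":0,"claw":0.2},{"dx":1,"dy":0,"dz":0.14,"ax":0,"ay":0,"az":0,"claw":0.2},{"dx":1,"dy":0,"dz":0.14,"ax":0,"ay":0,"az":0,"claw":0.2},{"dx":0.8,"dy":0,"dz":0.1,"ax":0,"ay":0,"az":0,"claw":0.2}]}}

```text
t: 52.75
position: [0.4503, 0.1805, 0.0502]
tcp_rot: [-0.063, 0.009, 0.998, -0.001]
ft_force: [7.7, -4.8, 1.2]
finger_gap: 0.0586
gripper_force: 54.7
```

Call:
{"name": "servo_tool", "arguments": {"commands": [{"dx":0.6,"dy":0,"dz":0.08,"ax":0,"ay":0,"az":0,"claw":0.2},{"dx":0.5,"dy":0,"dz":0.07,"ax":0,"ay":0,"az":0,"claw":0.2}]}}

```text
t: 52.95
position: [0.4393, 0.1808, 0.0502]
tcp_rot: [-0.063, 0.009, 0.998, -0.001]
ft_force: [8.8, -4.8, 2.9]
finger_gap: 0.0581
gripper_force: 54.8
```

Call:
{"name": "servo_tool", "arguments": {"commands": [{"dx":0.5,"dy":0,"dz":0.07,"ax":0,"ay":0,"az":0,"claw":0.2},{"dx":0.3,"dy":0,"dz":0.04,"ax":0,"ay":0,"az":0,"claw":0.2},{"dx":0.3,"dy":0,"dz":0.04,"ax":0,"ay":0,"az":0,"claw":0.2}]}}

```text
t: 53.25
position: [0.4339, 0.1808, 0.0502]
tcp_rot: [-0.057, 0.009, 0.998, -0.001]
ft_force: [19.5, -5.6, -5.6]
finger_gap: 0.0587
gripper_force: 54.2
```

Call:
{"name": "servo_tool", "arguments": {"commands": [{"dx":0.2,"dy":0,"dz":0.03,"ax":0,"ay":0,"az":0,"claw":0.2},{"dx":0,"dy":0,"dz":0,"ax":0,"ay":0,"az":0,"claw":0.2}]}}

```text
t: 53.45
position: [0.4339, 0.1809, 0.0502]
tcp_rot: [-0.056, 0.009, 0.998, -0.001]
ft_force: [19.3, -6.3, -5.8]
finger_gap: 0.0583
gripper_force: 54.4
```

At the out stop. Release, rise clear, and check the dishes.

Call:
{"name": "servo_tool", "arguments": {"commands": [{"dx":-0.4,"dy":0,"dz":0,"ax":0,"ay":0,"az":0,"claw":0.3},{"dx":0,"dy":0,"dz":0,"ax":0,"ay":0,"az":0,"claw":0.7},{"dx":0,"dy":0,"dz":0,"ax":0,"ay":0,"az":0,"claw":1},{"dx":0,"dy":0,"dz":0,"ax":0,"ay":0,"az":0,"claw":1},{"dx":0,"dy":0,"dz":-2,"ax":0,"ay":0,"az":0,"claw":1},{"dx":0,"dy":0,"dz":-4.5,"ax":0,"ay":0,"az":0,"claw":1},{"dx":0,"dy":0,"dz":-4.5,"ax":0,"ay":0,"az":0,"claw":1},{"dx":-1,"dy":0,"dz":-4.5,"ax":0,"ay":0,"az":0,"claw":1},{"dx":-1,"dy":0,"dz":-4.5,"ax":0,"ay":0,"az":0,"claw":1},{"dx":0,"dy":0,"dz":0,"ax":0,"ay":0,"az":0,"claw":1}]}}

```text
t: 54.45
position: [0.4762, 0.1828, 0.2488]
tcp_rot: [-0.064, 0.008, 0.998, 0.002]
ft_force: [0.5, -0.9, -0.2]
finger_gap: 0.0857
gripper_force: 0.0
```

Run:
```python
from h import *
s=st();print(s["t"],s["position"],s["ft_force"].round(1))
for n in("wrist","side"):
    f=grab(n);save(f,n+"24.png");print(n);amber(f,.030)
a=cv2.imread("pics/side0.png").astype(int);c=cv2.imread("pics/side24.png").astype(int);d=np.abs(a-c).sum(2)>90
for n,(x0,y0,x1,y1) in dict(jar=(355,183,383,218),carton=(372,208,414,258),bottle=(375,275,415,335),pipette=(228,188,272,255),stud=(300,165,342,198),looks=(328,220,365,285)).items():print(n,d[y0:y1,x0:x1].sum())
```

```text
54.45 [0.47624831 0.18275735 0.24884866] [ 0.5 -0.9 -0.2]
wrist
[358, 236, 40, 37, 1435] [377. 254.] ctr [0.5395 0.2509 0.03  ] sides [np.float64(0.041), np.float64(0.04)]
[219, 239, 40, 37, 1402] [239. 257.] ctr [0.541  0.1042 0.03  ] sides [np.float64(0.041), np.float64(0.04)]
[493, 388, 32, 12, 272] [507. 395.] ctr [0.7101 0.4024 0.03  ] sides [np.float64(0.035), np.float64(0.014)]
side
[327, 26, 60, 75, 2979] [353.  59.] ctr [0.8553 0.7035 0.03  ] sides [np.float64(0.281), np.float64(0.592)]
[305, 87, 35, 29, 483] [318.  99.] ctr [0.6645 0.4433 0.03  ] sides [np.float64(0.137), np.float64(0.157)]
[286, 132, 13, 9, 90] [292. 136.] ctr [0.5409 0.2528 0.03  ] sides [np.float64(0.041), np.float64(0.039)]
[292, 160, 16, 11, 122] [299. 165.] ctr [0.5431 0.1057 0.03  ] sides [np.float64(0.042), np.float64(0.042)]
[429, 171, 10, 17, 108] [433. 179.] ctr [ 0.9168 -0.0348  0.03  ] sides [np.float64(0.074), np.float64(0.021)]
[417, 174, 11, 15, 104] [422. 181.] ctr [ 0.8811 -0.0368  0.03  ] sides [np.float64(0.029), np.float64(0.059)]
[430, 184, 49, 54, 689] [452. 212.] ctr [ 0.918  -0.1683  0.03  ] sides [np.float64(0.088), np.float64(0.191)]
jar 0
carton 0
bottle 0
pipette 48
stud 196
looks 0
```

```bash
python3 - <<'E'
import cv2,numpy as np
a=cv2.imread("pics/side0.png").astype(int);c=cv2.imread("pics/side24.png").astype(int)
d=np.argwhere(np.abs(a-c).sum(2)[188:255,228:272]>90)+[188,228];print(d.min(0),d.max(0))
for i in(a,c):
    m=i[188:255,228:256].min(2)>140;p=np.argwhere(m);print(len(p),p.mean(0))
E
python3 -c "
from h import *
print(workorder.hand_in())"
```

```text
[188 228] [194 252]
313 [43.44089457 15.87539936]
315 [43.44761905 15.9015873 ]
the job is handed in; nothing more can be done
None
```

The job is done and handed in: both dishes present in the rack lie amber side up in pockets 0 and 2. The tray was shut, locked, photographed, unlocked and pulled right out again, and the jar, bottle, carton and pipette did not move.

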